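Cross-tighten the cover nuts of a filter housing

ROBOT

A 7-joint arm with a two-finger parallel gripper is mounted at the origin on a cart in front of the work surface, level with it; the furniture and walls round the work are solid. World frame = base frame: x ahead of the robot, y to its left, z up, the work surface at z = 0. Lengths are in mm, angles in rad, forces in N, time in s.
With the tool pointing down it reaches from about 400 to 875 mm from the base axis. Payload 4.4 kg.
Tool frame: the origin (TCP) lies midway between the tips of the shut fingers; the grasp point (between the pads) lies 19 mm behind it; z points along the fingers, y is the line along which they close (so a half turn about z gives the same grasp; the last joint's range is limited). The gripper opens to 85 mm and grips with 20 to 120 N. Pads are 22 mm wide; open, the fingers measure 114 mm over their backs; the gripper's body (76 mm by 85 mm) begins 54 mm behind the grasp point. The pads swing forward as they close: fully open they stand 13 mm farther back than shut.
Start: joints at [1.253, 0.628, 0.038, 1.517, -0.027, 0.996, -0.02], TCP at [161.973, -629.51, 231.313] pointing down, gripper open.
Joint ranges: [-3.06, 3.06], [-0.37, 2.12], [-1.25, 1.32], [0.18, 2.47], [-1.1, 4.24], [0.23, 1.98], [-2.94, 2.94]. Speed limits (rad/s): [2.57, 2.57, 3.14, 3.14, 3.14, 3.14, 3.14].

INTERFACE

Orientations are given as [roll, pitch, yaw] about the fixed x, y, z axes, in that order (R = Rz(yaw) Ry(pitch) Rx(roll)).
In Python, from cell import ctrl gives the robot as it stands. The module is installed in compiled form; this text tells all that it offers.
- The arm moves only by the tool step_arm, never from a script. Its argument "commands" is one flat list of numbers, 7 for each row, row after row: the shift along the tool's x, y, z in cm, then the turn, a rotation vector about the tool's x, y, z in rad, then the opening, from 0 (shut) to 1 (fully open). A call has 1 to 10 rows; each row is the pose to reach, as a shift and turn from the pose commanded when the call began, along the tool's axes at that moment; what a row does not reach only later rows make up. A row lasts 1/10 s, in which the tool goes at most 50 mm and 8.59 degrees, less where a joint would pass 70% of its speed; a pose out of reach is approached as far as the arm can. A call with a gripper value outside its range is refused whole. The fingers move at their own pace and stop on an object; the grip force is fixed at half the most. Time passes only in rows, so rows that repeat a pose let the fingers close. It gives the time, the measured TCP pose, the force, the opening and the grip force at its end, in the units of the state.
- ctrl.read_state(): the state, without advancing time (a new reading comes with each control period).
- ctrl.get_image(name): name is "side" or "top" or "wrist"; returns a dict with "image" (384x512x3 uint8, red, green, blue), "range_z" (384x512 float32, mm along the optical axis (not along the pixel's ray), 0 where there is no reading), "vfov" (degrees; the focal length in pixels is half the picture's height over the tangent of half this angle, whatever the lens; pixels are square), "cx", "cy" (the principal point, pixels), "D" ([k1, k2, p1, p2, k3] as OpenCV has them; the pictures are not rectified), "world_to_cam" (4x4, takes a point from world to camera coordinates). Camera axes: x right, y down, z forward; pixel columns grow to the right and rows downward; lengths in mm; the calibration is good to about 2 mm. A picture is of the moment at which its call begins.
- ctrl.finish_job(): hands the job in; it is judged then, once.
The state is a dict: "clock": time; "qpos": joint angles; "qd": joint speeds; "tau": joint torques, N m; "eef_pos": TCP position; "tool_rot": TCP orientation; "force": force on the tool from outside, world axes, zero at the start; "torque": the same for the moment, N m; "width": finger opening in mm; "gripper_force": force on a finger pad.
Only numpy, scipy, OpenCV 4.12 (cv2) and the standard library are available. Lean on these libraries where they do the work, as an engineer would, in place of code of your own. Each camera call takes 0.05 s, during which the arm holds its last target. There are 200 camera calls.

TASK

Take the T-handled socket wrench from its stand and use it to tighten the four hexagon nuts on the filter housing's cover clockwise in cross order, each nut followed by the one opposite, in two passes: about a twelfth of a turn (30 degrees) on every nut first, then every nut fully home against its stop. Press only lightly, do not force a nut that has come home, and keep the gripper off the housing. Then hang the wrench upright in its stand again, leaving the other things on the table where they are.

Things in the scene. Friction and masses are not known exactly. Their poses are not given: they have to be found in the camera images.
- housing: Steel filter housing fixed to the table: round, 176 mm across, top of its cover 66 mm up; origin at the centre of its underside. Two low side ports lie along its x (to 103 mm out); a middle port reaches 84 mm up. Four nuts on a circle of 58 mm radius, at 45 (a), 135 (b), 225 (c), 315 (d) degrees counterclockwise from its x: a and c lie across from one another, so do b and d.
- place_a (a point): Centre of the top of nut a, 82 mm above the table; axes are the housing's. The hexagon nut is 24 mm across flats, 14 mm high, bevelled on top, on a 38 mm washer 2 mm thick. How its flats point is different every time and not reported, nor told by the joint readings: it has to be felt or seen.
- place_b (a point): Centre of the top of nut b, 82 mm above the table; axes are the housing's. The hexagon nut is 24 mm across flats, 14 mm high, bevelled on top, on a 38 mm washer 2 mm thick. How its flats point is different every time and not reported, nor told by the joint readings: it has to be felt or seen.
- place_c (a point): Centre of the top of nut c, 82 mm above the table; axes are the housing's. The hexagon nut is 24 mm across flats, 14 mm high, bevelled on top, on a 38 mm washer 2 mm thick. How its flats point is different every time and not reported, nor told by the joint readings: it has to be felt or seen.
- place_d (a point): Centre of the top of nut d, 82 mm above the table; axes are the housing's. The hexagon nut is 24 mm across flats, 14 mm high, bevelled on top, on a 38 mm washer 2 mm thick. How its flats point is different every time and not reported, nor told by the joint readings: it has to be felt or seen.
- nut_a (a joint): How far nut a has been tightened, rad, growing clockwise seen from above: 0 to 0.12 at the start, 1.2 (under a fifth of a turn) home against a hard stop. It runs with a friction of about 0.16 N m and stays where it is left. First pass: leave it between 0.35 and 0.8. Home: above 1.1.
- nut_b (a joint): How far nut b has been tightened, rad, growing clockwise seen from above: 0 to 0.12 at the start, 1.2 (under a fifth of a turn) home against a hard stop. It runs with a friction of about 0.16 N m and stays where it is left. First pass: leave it between 0.35 and 0.8. Home: above 1.1.
- nut_c (a joint): How far nut c has been tightened, rad, growing clockwise seen from above: 0 to 0.12 at the start, 1.2 (under a fifth of a turn) home against a hard stop. It runs with a friction of about 0.16 N m and stays where it is left. First pass: leave it between 0.35 and 0.8. Home: above 1.1.
- nut_d (a joint): How far nut d has been tightened, rad, growing clockwise seen from above: 0 to 0.12 at the start, 1.2 (under a fifth of a turn) home against a hard stop. It runs with a friction of about 0.16 N m and stays where it is left. First pass: leave it between 0.35 and 0.8. Home: above 1.1.
- stud_a (a joint): Elastic twist of the stud under nut a, rad, 2 N m per rad, 0 unloaded, growing clockwise: it shows the torque on the nut (about 0.08 while the nut runs). Above 0.30 (0.6 N m) the nut is forced.
- stud_b (a joint): Elastic twist of the stud under nut b, rad, 2 N m per rad, 0 unloaded, growing clockwise: it shows the torque on the nut (about 0.08 while the nut runs). Above 0.30 (0.6 N m) the nut is forced.
- stud_c (a joint): Elastic twist of the stud under nut c, rad, 2 N m per rad, 0 unloaded, growing clockwise: it shows the torque on the nut (about 0.08 while the nut runs). Above 0.30 (0.6 N m) the nut is forced.
- stud_d (a joint): Elastic twist of the stud under nut d, rad, 2 N m per rad, 0 unloaded, growing clockwise: it shows the torque on the nut (about 0.08 while the nut runs). Above 0.30 (0.6 N m) the nut is forced.
- wrench: T-handled socket wrench, 128 mm tall, 0.3 kg, upright in its stand; origin at the mouth of its socket (lowest point, socket extended), z up the shank. Handle: black bar 70 mm long (its x), 14 mm thick (its y), from 96 to 128 mm above the origin; shank 12 mm thick; collar 64 mm wide, 50 to 55 mm above the origin. Socket 39 mm wide outside, inside a hexagon 18 mm deep, see socket.
- wrench_grip (a point): Point to grip on the handle, across its 14 mm thickness, on the wrench's axis, 110 mm above the socket's mouth; its axes are the wrench's. Two of the socket's inner flats face along x; they are 25.6 mm apart: 0.8 mm play a side on a nut, about 0.13 rad of turning play either way.
- socket (a joint): The socket is sprung and slides up the shank: m, 0 extended, at most 0.018; 2 N to start it, then 0.3 N a mm. On a nut whose flats do not match it is pushed in; turned until they match it snaps down and the value drops to 0. Above 0.013 (6 N) is pressing too hard. With the wrench's origin 74 mm above the table over a nut it is in 7 to 8 mm if not engaged, 0 if engaged (by 8 mm).
- stand: Grey block, 90 x 90 x 58 mm, fixed to the table, with a square upright hole, 51 mm wide, through its middle; origin at the centre of its underside. The wrench hangs in the hole with its collar resting on the block's top, its origin then 8 mm above the stand's origin.
- tape_roll: Roll of masking tape lying flat, 104 mm across, 25 mm high: a bystander, origin at the centre of its underside.
- marker_black: Marker pen lying on the table, 135 mm long along its y: a bystander.
- tip_box: Purple box of pipette tips, 92 x 122 x 78 mm: a bystander, origin at the centre of its underside.
Things that resemble listed ones, but are neither listed nor needed, are in the scene too. What is shaped like the wrench but orange or pink is not meant.

How it is judged:
By the outcome, as a careful person would: the job done as asked, in the order asked, and still so for the second after the job is handed in, with the robot touching nothing.
It also fails if it takes over 72 s, if anything falls off the work surface, if the arm or the gripper's body presses on something with over 40 N, if the wrist force passes 120 N, or if a joint passes its speed limit or range.

## Working session

There is one attempt and no reset: what is moved stays moved. The work goes in short steps, Python scripts to look and compute and a tool call to move; the robot and the scene stay as the last step left them, time stands still between calls to the robot, and variables do not carry over. Pictures are saved under pics/ and viewed, at most 10 in all, crops included, and the job is handed in when it is done.

Besides the shell and the picture viewer there is one more tool, called as name(argument=value, ...), one argument or row to a line, values as JSON. step_arm: Moves the arm, as the interface text tells. Its arguments: {"type":"object","properties":{"commands":{"type":"array"}},"required":["commands"]}

```bash
mkdir -p pics; cat > h.py <<'E'
import numpy as np, cv2, pickle
from cell import ctrl
def grab(n,save=None):
    d=ctrl.get_image(n)
    if save: cv2.imwrite('pics/'+save,d['image'][:,:,::-1]); pickle.dump(d,open('pics/'+save+'.pkl','wb'))
    return d
def K(d):
    f=d['image'].shape[0]/2/np.tan(np.radians(d['vfov'])/2)
    return np.array([[f,0,d['cx']],[0,f,d['cy']],[0,0,1.]])
def cloud(d):
    h,w=d['range_z'].shape
    u,v=np.meshgrid(np.arange(w),np.arange(h))
    p=cv2.undistortPoints(np.stack([u,v],-1).reshape(-1,1,2).astype(float),K(d),np.array(d['D'],float)).reshape(h,w,2)
    z=d['range_z'][...,None].astype(float)
    c=np.concatenate([p*z,z],-1)
    M=np.linalg.inv(np.array(d['world_to_cam']))
    return c@M[:3,:3].T+M[:3,3]
def proj(d,P):
    M=np.array(d['world_to_cam']);r,_=cv2.Rodrigues(M[:3,:3])
    return cv2.projectPoints(np.array(P,float).reshape(-1,1,3),r,M[:3,3],K(d),np.array(d['D'],float))[0].reshape(-1,2)
E
python3 - <<'E'
from h import *
print(ctrl.read_state())
t=grab('top','t0.png');s=grab('side','s0.png')
for d in(t,s): print(d['vfov'],d['D'],np.linalg.inv(np.array(d['world_to_cam']))[:3].round(2).tolist(), (d['range_z']>0).mean())
cv2.imwrite('pics/both.png',cv2.resize(np.vstack([t['image'],s['image']])[:,:,::-1],(400,600)) )
E
```

```text
{'clock': 0.0, 'qpos': array([ 1.25317803,  0.62931462,  0.03841626,  1.51838382, -0.02699837,
        0.99628461, -0.01997422]), 'qd': array([-1.85305722e-04, -5.23370807e-05,  1.40947516e-03, -1.74601218e-03,
       -6.58423745e-04,  6.70802453e-04, -3.49172475e-04]), 'tau': array([-3.63999670e-04, -5.63410485e+01,  1.22645460e+00, -1.93440682e+01,
        1.10993240e-02,  1.05964343e-02,  4.96784438e-06]), 'eef_pos': array([ 161.84341167, -628.88216424,  230.40397045]), 'tool_rot': array([-3.13971940e+00,  9.58354235e-06,  2.51865400e-01]), 'force': array([ 0.38105485, -0.21875182, -0.08811607]), 'torque': array([ 0.02685009,  0.01767886, -0.04410802]), 'gripper_force': 0.0, 'width': 85.42265716646814}
55.553431822094886 [0.01680209 0.         0.         0.         0.        ] [[0.01, -1.0, 0.09, 453.39], [-1.0, -0.0, 0.02, -97.65], [-0.02, -0.09, -1.0, 1094.74]] 0.9957987467447916
51.7644213110119 [-0.12948672  0.          0.          0.          0.        ] [[0.98, -0.06, 0.2, 322.14], [-0.21, -0.37, 0.91, -1201.44], [0.02, -0.93, -0.37, 553.55]] 0.9601033528645834
```

View pics/t0.png

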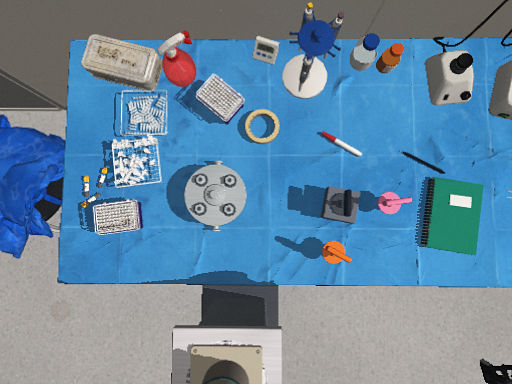

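View pics/s0.png

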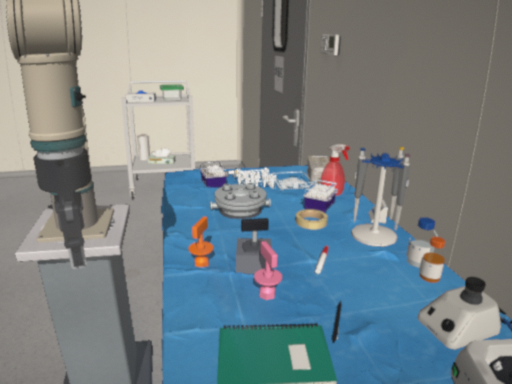

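The top view shows the housing at about (215,194) with nuts at (229,180), (201,180), (198,209) and (229,209). The stand with the black-handled wrench is at (340,203). The orange and pink wrenches at (335,252) and (392,202) are decoys.

```bash
python3 - <<'E'
from h import *
t=pickle.load(open('pics/t0.png.pkl','rb'));c=cloud(t);im=t['image']
for u,v in[(215,194),(229,180),(201,180),(198,209),(229,209),(340,188),(340,203),(217,164),(215,228),(335,252),(392,202),(300,280)]: print(u,v,c[v,u].round(1),im[v,u])
def reg(u0,u1,v0,v1,z0,z1):
    r=c[v0:v1,u0:u1].reshape(-1,3);k=(r[:,2]>z0)&(r[:,2]<z1);return r[k],im[v0:v1,u0:u1].reshape(-1,3)[k]
r,_=reg(175,255,155,235,55,75);h=cv2.convexHull(r[:,:2].astype(np.float32));print('cover',cv2.minEnclosingCircle(h),len(r),np.median(r[:,2]))
r,_=reg(175,255,155,235,78,100);print('hi',len(r))
for q in r.round(0).tolist()[:120:2]: print(q,end=' ')
r,_=reg(310,365,175,230,50,64);print('\nstand',cv2.minAreaRect(r[:,:2].astype(np.float32)),np.median(r[:,2]))
r,_=reg(310,375,170,235,110,160);print('handle',cv2.minAreaRect(r[:,:2].astype(np.float32)),np.median(r[:,2]),len(r))
a=cv2.resize(im[145:245,165:265],(600,600),interpolation=3);b=cv2.resize(im[165:240,310:365],(200,272),interpolation=3)
o=np.zeros((600,800,3),np.uint8);o[:,:600]=a;o[:272,600:]=b
cv2.imwrite('pics/crop1.png',o[:,:,::-1])
E
```

```text
215 194 [533.4  31.3  82.1] [180 183 184]
229 180 [572.8  -7.5  83. ] [64 69 78]
201 180 [573.   71.6  79.6] [ 97 101 105]
198 209 [491.2  77.4  85.9] [70 74 80]
229 209 [491.6  -8.7  85.8] [68 72 80]
340 188 [ 554.  -322.    55.6] [ 98 124 148]
340 203 [ 510.1 -317.2   74.9] [37 43 51]
217 164 [626.2  33.   32.5] [157 162 162]
215 228 [438.3  36.   33.5] [169 172 173]
335 252 [ 379.1 -290.9  126.5] [238 121  46]
392 202 [ 510.6 -442.4  125.7] [238 139 174]
300 280 [ 287.7 -212.3    2.1] [ 72 150 208]
cover ((533.683349609375, 35.77872848510742), 88.18710327148438) 2574 66.31759630074941
hi 314
[587.0, 81.0, 79.0] [587.0, 75.0, 78.0] [584.0, 80.0, 79.0] [584.0, 74.0, 84.0] [584.0, 69.0, 81.0] [584.0, -2.0, 83.0] [584.0, -7.0, 80.0] [581.0, 86.0, 81.0] [581.0, 80.0, 84.0] [581.0, 74.0, 83.0] [581.0, 69.0, 80.0] [581.0, 1.0, 83.0] [581.0, -5.0, 82.0] [581.0, -10.0, 85.0] [581.0, -16.0, 82.0] [578.0, 86.0, 81.0] [578.0, 79.0, 84.0] [579.0, 74.0, 80.0] [578.0, 69.0, 82.0] [578.0, 4.0, 83.0] [578.0, -5.0, 85.0] [578.0, -10.0, 84.0] [579.0, -16.0, 81.0] [576.0, 83.0, 81.0] [575.0, 77.0, 83
[... 263 characters left out ...]
 [573.0, -10.0, 85.0] [573.0, -16.0, 81.0] [570.0, 85.0, 84.0] [570.0, 80.0, 82.0] [570.0, 74.0, 84.0] [570.0, 68.0, 85.0] [570.0, 63.0, 81.0] [570.0, 1.0, 80.0] [570.0, -5.0, 86.0] [570.0, -10.0, 80.0] [571.0, -18.0, 78.0] [567.0, 82.0, 85.0] [567.0, 77.0, 82.0] [567.0, 71.0, 81.0] [567.0, 3.0, 86.0] [567.0, -2.0, 83.0] [567.0, -8.0, 83.0] [567.0, -16.0, 83.0] [564.0, 79.0, 82.0] [564.0, 74.0, 82.0] [565.0, 1.0, 81.0] [564.0, -5.0, 83.0] 
stand ((507.82110595703125, -326.5323791503906), (90.54434967041016, 90.26212310791016), 79.0920639038086) 58.20016461731177
handle ((507.7543640136719, -326.6783752441406), (14.511929512023926, 68.63648986816406), 88.27652740478516) 133.73749110423387 185
```

View pics/crop1.png

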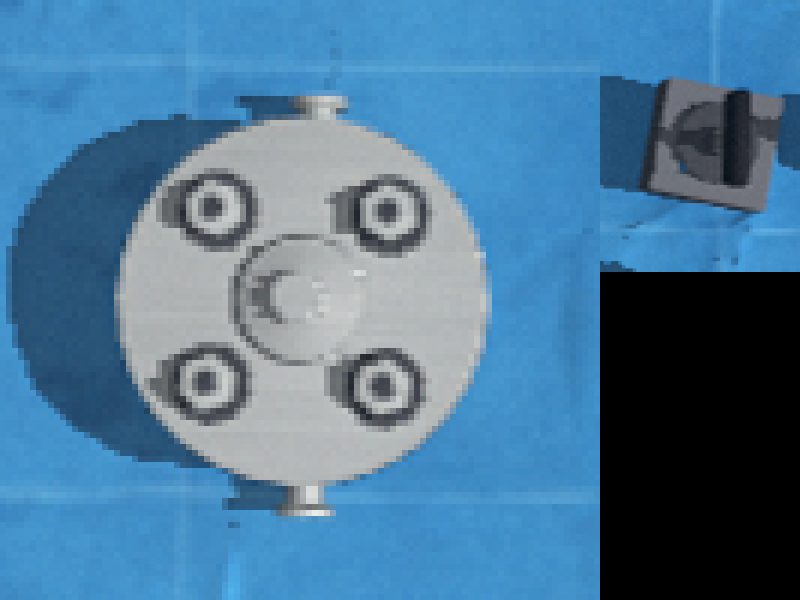

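```bash
cat >> h.py <<'E'
from scipy.spatial.transform import Rotation as R
def mv(p,yaw,cmd=None):
    """row to go from commanded pose (default: measured, upright) to world TCP p,yaw"""
    s=ctrl.read_state()
    p0,y0=(s['eef_pos'],s['tool_rot'][2]) if cmd is None else (np.array(cmd[:3]),cmd[3])
    T=R.from_euler('xyz',[np.pi,0,y0]);d=T.inv().apply(np.array(p)-p0)/10
    return d.round(3).tolist(),round(-(yaw-y0),4)
E
python3 - <<'E'
from h import *
w=grab('wrist');s=ctrl.read_state()
M=np.linalg.inv(np.array(w['world_to_cam']));T=R.from_euler('xyz',s['tool_rot'])
print(w['vfov'],K(w)[0,0],w['D'],'cam in tool',T.inv().apply(M[:3,3]-s['eef_pos']),'\n',(T.inv().as_matrix()@M[:3,:3]).round(3))
print(mv([520,35,330],0.0,[161.973,-629.51,231.313,0.2519]))
t=pickle.load(open('pics/t0.png.pkl','rb'))
c=[533.7,35.8]
# nuts: bolt tips px -> world at z~84
Mi=np.linalg.inv(np.array(t['world_to_cam']))
for u,v in[(200.3,179.5),(229.5,179.8),(199.2,208.7),(228.5,209)]:
    p=cv2.undistortPoints(np.array([[[u,v]]]),K(t),np.array(t['D'],float))[0,0]
    r=Mi[:3,:3]@[p[0],p[1],1];o=Mi[:3,3];print((o+r*(83-o[2])/r[2]).round(1))
E
```

```text
61.108698368842 325.24543188043646 [-0.06336161  0.          0.          0.          0.        ] cam in tool [  69.27616012   -0.73078772 -142.86819572] 
 [[-0.    -0.963 -0.269]
 [ 1.     0.    -0.001]
 [ 0.001 -0.269  0.963]]
([51.235, -55.43, -9.869], 0.2519)
[574.   73.1  83. ]
[573.4  -8.9  83. ]
[492.2  74.6  83. ]
[491.7  -7.   83. ]
```

step_arm(
  commands=[31.8, -33, 1.9, 0, 0, 0.252, 1, 31.8, -33, 1.9, 0, 0, 0.252, 1, 31.8, -33, 1.9, 0, 0, 0.252, 1, 31.8, -33, 1.9, 0, 0, 0.252, 1, 31.8, -33, 1.9, 0, 0, 0.252, 1, 31.8, -33, 1.9, 0, 0, 0.252, 1, 31.8, -33, 1.9, 0, 0, 0.252, 1, 31.8, -33, 1.9, 0, 0, 0.252, 1, 31.8, -33, 1.9, 0, 0, 0.252, 1, 31.8, -33, 1.9, 0, 0, 0.252, 1],
)

```text
clock: 1.15
eef_pos: [390.6, -224.6, 212.1]
tool_rot: [-3.139, -0.001, 0.01]
force: [-0.0, -0.1, -0.3]
width: 85.4
gripper_force: 0.0
```

```bash
python3 - <<'E'
from h import *
s=ctrl.read_state();print(s['clock'],s['eef_pos'],s['tool_rot'],s['qpos'].round(2),mv([538,34.5,200],0))
E
```

```text
1.15 [ 390.5747254  -224.57873986  212.06998646] [-3.13852985e+00 -8.27690459e-04  9.69645502e-03] [ 0.4   0.38  0.08  2.07 -0.05  0.69 -1.05] ([14.993, -25.764, 1.207], np.float64(0.0097))
```

step_arm(
  commands=[15, -25.8, 1.2, 0, 0, 0.01, 1, 15, -25.8, 1.2, 0, 0, 0.01, 1, 15, -25.8, 1.2, 0, 0, 0.01, 1, 15, -25.8, 1.2, 0, 0, 0.01, 1, 15, -25.8, 1.2, 0, 0, 0.01, 1, 15, -25.8, 1.2, 0, 0, 0.01, 1, 15, -25.8, 1.2, 0, 0, 0.01, 1, 15, -25.8, 1.2, 0, 0, 0.01, 1],
)

```text
clock: 1.95
eef_pos: [537.7, 27.9, 199.8]
tool_rot: [3.141, 0.001, -0.008]
force: [-0.1, 0.0, -0.6]
width: 85.4
gripper_force: 0.0
```

```bash
python3 - <<'E'
from h import *
s=ctrl.read_state();print(s['clock'],s['eef_pos'],s['tool_rot'],np.abs(s['qd']).max())
d=grab('wrist','w1.png')
N=[[534+sx*41,34.5+sy*41,82] for sx in(1,-1) for sy in(1,-1)]
p=proj(d,N);print(p.round(1))
o=np.vstack([np.hstack([cv2.resize(cv2.getRectSubPix(d['image'],(50,50),tuple(map(float,p[i]))),(300,300),interpolation=3) for i in r]) for r in((0,1),(2,3))])
cv2.imwrite('pics/n1.png',o[:,:,::-1])
E
```

```text
1.95 [537.74498095  27.8500027  199.79235766] [ 3.14113287e+00  9.81045688e-04 -7.78002152e-03] 0.04220448611991946
[[199.8 142. ]
 [302.1 141.1]
 [205.1 236.6]
 [299.4 236. ]]
```

View pics/n1.png

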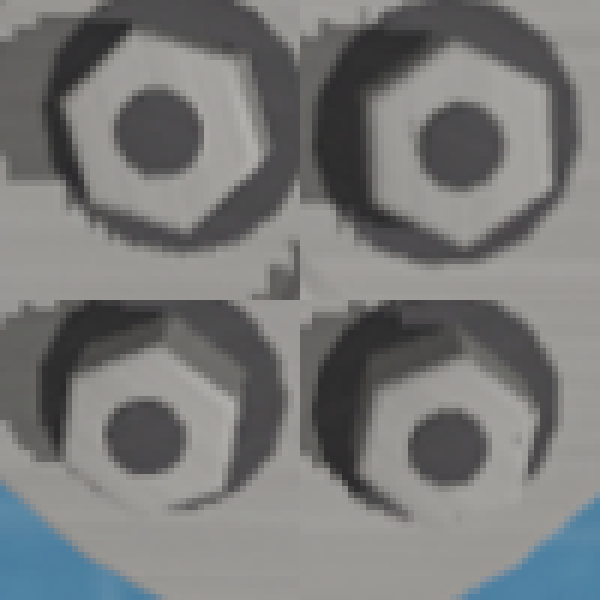

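The crop shows all four hexagons clearly, with corner pixels readable. I fit each one on the z=82 plane.

```bash
python3 - <<'E'
from h import *
from scipy.optimize import least_squares
d=pickle.load(open('pics/w1.png.pkl','rb'))
N=[[534+sx*41,34.5+sy*41,82] for sx in(1,-1) for sy in(1,-1)];p=proj(d,N)
C=[[(133,36),(245,56),(264,150),(190,232),(90,205),(62,100)],[(161,42),(251,86),(251,190),(166,247),(80,203),(77,93)],[(165,45),(238,102),(230,185),(158,210),(68,156),(72,76)],[(160,60),(237,105),(227,182),(150,222),(60,172),(68,88)]]
B=[(158,132),(161,146),(145,136),(149,146)]
Mi=np.linalg.inv(np.array(d['world_to_cam']));o=Mi[:3,3]
def w(px,z):
    q=cv2.undistortPoints(np.array(px,float).reshape(-1,1,2),K(d),np.array(d['D'],float)).reshape(-1,2)
    r=np.c_[q,np.ones(len(q))]@Mi[:3,:3].T;return (o+r*((z-o[2])/r[:,2:]))[:,:2]
cs=[]
for i in range(4):
    f=lambda c:p[i]+(np.array(c)+.5)/6-.5-24.5
    W=w(f(C[i]),82);b=w(f([B[i]]),82)[0]
    def res(x):
        v=W-x[:2];a=np.arctan2(v[:,1],v[:,0]);k=np.round((a-x[2])/(np.pi/3))*np.pi/3+x[2]
        return (v-x[3]*np.c_[np.cos(k),np.sin(k)]).ravel()
    s=min((least_squares(res,[*b,a0,13]) for a0 in(0,.3,.6,.9)),key=lambda s:s.cost)
    cs.append(b);print('nut',i,'bolt',b.round(1),'hex',s.x[:2].round(1),'corner ang',round(s.x[2]%(np.pi/3),3),'flat-normal ang',round((s.x[2]+np.pi/6)%(np.pi/3),3),'R',round(s.x[3],1),'rms',round((2*s.cost/12)**.5,2))
cs=np.array(cs);print(cs.mean(0),[np.linalg.norm(c-cs.mean(0)).round(1) for c in cs],[np.degrees(np.arctan2(*(c-cs.mean(0))[::-1])).round(1) for c in cs])
E
```

```text
nut 0 bolt [577.3  74.2] hex [577.5  73.4] corner ang 0.237 flat-normal ang 0.761 R 13.9 rms 0.61
nut 1 bolt [575.5  -8. ] hex [575.7  -8.5] corner ang 0.051 flat-normal ang 0.574 R 13.6 rms 0.3
nut 2 bolt [495.1  76. ] hex [496.1  74.5] corner ang 0.902 flat-normal ang 0.378 R 13.3 rms 0.71
nut 3 bolt [493.5  -6.4] hex [494.7  -6.6] corner ang 0.976 flat-normal ang 0.452 R 13.4 rms 0.75
[535.36042985  33.95989007] [np.float64(58.2), np.float64(58.1), np.float64(58.2), np.float64(58.1)] [np.float64(43.8), np.float64(-46.3), np.float64(133.7), np.float64(-136.0)]
```

step_arm(
  commands=[-3, 36, 0, 0, 0, 0.02, 0.45, -3, 36, 0, 0, 0, 0.02, 0.45, -3, 36, 0, 0, 0, 0.02, 0.45, -3, 36, 0, 0, 0, 0.02, 0.45, -3, 36, 0, 0, 0, 0.02, 0.45, -3, 36, 0, 0, 0, 0.02, 0.45, -3, 36, 0, 0, 0, 0.02, 0.45, -3, 36, 0, 0, 0, 0.02, 0.45, -3, 36, 0, 0, 0, 0.02, 0.45, -3, 36, 0, 0, 0, 0.02, 0.45],
)

```text
clock: 3.0
eef_pos: [503.1, -331.8, 200.2]
tool_rot: [-3.14, 0.001, -0.031]
force: [-0.4, 0.1, -1.5]
width: 38.6
gripper_force: 0.0
```

```bash
python3 - <<'E'
from h import *
s=ctrl.read_state();print(s['clock'],s['eef_pos'],s['tool_rot'],np.abs(s['qd']).max(),s['width'])
d=grab('wrist','w2.png');c=cloud(d);im=d['image'].astype(int)
k=(c[...,2]>128)&(c[...,2]<142)&(im.max(-1)<110)&(abs(c[...,0]-508)<60)&(abs(c[...,1]+327)<40)
r=c[k];print(len(r),np.median(r[:,2]),cv2.minAreaRect(r[:,:2].astype(np.float32)),r[:,:2].mean(0))
k2=(abs(c[...,2]-58)<3)&(abs(c[...,0]-508)<70)&(abs(c[...,1]+327)<70);print('stand',cv2.minAreaRect(c[k2][:,:2].astype(np.float32)))
E
```

```text
3.0 [ 503.12015536 -331.81065831  200.15582861] [-3.14011593e+00  7.50708851e-04 -3.14482130e-02] 0.03483140807497747 38.60095562492224
1989 135.92969398163729 ((511.11676025390625, -326.71368408203125), (13.677276611328125, 68.14575958251953), 87.26260375976562) [ 513.11994224 -326.67895577]
stand ((509.2299499511719, -325.84698486328125), (90.61664581298828, 90.67102813720703), 78.88349151611328)
```

View pics/w2.png

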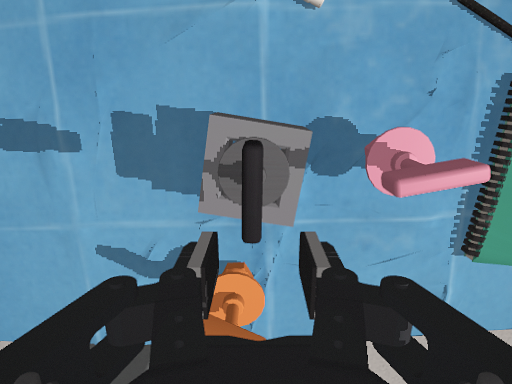

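The wrench handle spans (252,140) to (252,243) and sits clear between the fingers. The pink decoy at (440,175) is out of the way. Next I descend and grip.

step_arm(
  commands=[0.72, -0.53, 2, 0, 0, 0.012, 0.45, 0.72, -0.53, 4, 0, 0, 0.012, 0.45, 0.72, -0.53, 7, 0, 0, 0.012, 0.45, 0.72, -0.53, 10.2, 0, 0, 0.012, 0.45, 0.72, -0.53, 10.2, 0, 0, 0.012, 0.45, 0.72, -0.53, 10.2, 0, 0, 0.012, 0.45],
)

```text
clock: 3.65
eef_pos: [511.9, -325.7, 98.6]
tool_rot: [-3.141, 0.001, -0.04]
force: [-0.2, 0.2, 0.3]
width: 38.8
gripper_force: 0.0
```

step_arm(
  commands=[0, 0, 0, 0, 0, 0, 0, 0, 0, 0, 0, 0, 0, 0, 0, 0, 0, 0, 0, 0, 0, 0, 0, 0, 0, 0, 0, 0, 0, 0, 0, 0, 0, 0, 0],
)

```text
clock: 4.15
eef_pos: [512.9, -327.7, 100.4]
tool_rot: [3.14, -0.003, -0.042]
force: [-0.1, 1.0, 7.3]
width: 13.6
gripper_force: 59.8
```

```bash
python3 - <<'E'
from h import *
s=ctrl.read_state();print(s)
E
```

```text
{'clock': 4.15, 'qpos': array([ 0.48844848,  0.73176723,  0.05549971,  1.7541528 , -0.06184792,
        0.6537181 , -1.03410655]), 'qd': array([ 0.00024266,  0.00188711, -0.00129871, -0.00102595, -0.00085155,
        0.00112382, -0.00214244]), 'tau': array([ 5.02205752e-01, -5.19300270e+01,  1.98528908e+00, -1.27750719e+01,
        1.68458833e-01, -2.30709622e-01, -1.23954361e-02]), 'eef_pos': array([ 512.90044047, -327.74300282,  100.36650912]), 'tool_rot': array([ 3.14034901, -0.00346251, -0.04205072]), 'force': array([-0.11296554,  1.00759843,  7.32800049]), 'torque': array([0.28557134, 0.0545551 , 0.06748449]), 'gripper_force': 59.811694622039795, 'width': 13.595575380481106}
```

step_arm(
  commands=[0, 0, -3, 0, 0, 0, 0, 0, 0, -6, 0, 0, 0, 0, 0, 0, -9.5, 0, 0, 0, 0, 0, 0, -9.5, 0, 0, 0, 0, 0, 0, -9.5, 0, 0, 0, 0],
)

```text
clock: 4.65
eef_pos: [511.4, -327.3, 193.9]
tool_rot: [3.141, -0.001, -0.042]
force: [-0.7, 1.4, -3.4]
width: 13.5
gripper_force: 59.3
```

```bash
python3 - <<'E'
from h import *
s=ctrl.read_state();print(s['clock'],s['eef_pos'],s['tool_rot'],s['force'],s['torque'],s['width'])
d=grab('wrist','w3.png');c=cloud(d);T=R.from_euler('xyz',s['tool_rot'])
t=T.inv().apply(c.reshape(-1,3)-s['eef_pos']).reshape(c.shape)
k=(abs(t[...,1])<10)&(t[...,2]<0)&(t[...,2]>-60)&(c[...,2]>0)
r=t[k];print(len(r),r.min(0),r.max(0),np.percentile(r[:,2],[5,25,50,75,95]).round(1))
k&=abs(t[...,2]-np.percentile(r[:,2],25))<4;print(t[k].min(0),t[k].max(0))
q=(t[...,2]>0)&(t[...,2]<120)&(np.linalg.norm(t[...,:2],axis=-1)<60);r=t[q];print(len(r),r.min(0) if len(r) else 0)
cv2.imwrite('pics/w3c.png',cv2.resize(d['image'],(768,576))[:,:,::-1])
print('stand target',s['eef_pos'])
c0=np.array([535.4,34.0])
E
```

```text
4.65 [ 511.37830067 -327.27741129  193.86814669] [ 3.14122938e+00 -9.03646721e-04 -4.22384480e-02] [-0.65235728  1.43898684 -3.35213801] [0.01662239 0.03136262 0.03666602] 13.532131568918192
7066 [-23.87601486  -9.99788176 -59.82203199] [33.00853889  9.99813608 -4.53717289] [-47.4 -36.4 -35.6 -34.4 -19.6]
[-23.87601486  -9.99788176 -40.34854523] [ 33.00853889   9.99813608 -32.39601857]
3997 [-15.17276074 -32.87636642  34.92207604]
stand target [ 511.37830067 -327.27741129  193.86814669]
```

View pics/w3c.png

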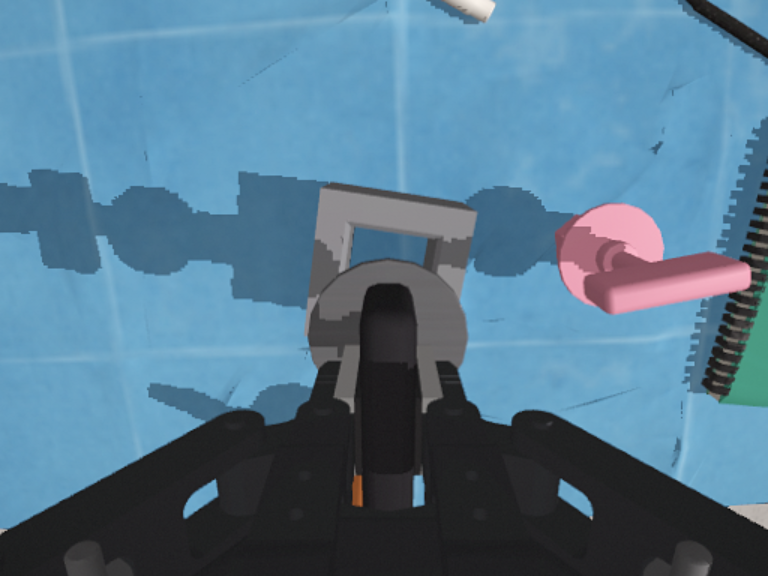

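```bash
cat >> h.py <<'E'
C0=np.array([535.8,32.9]);PS=[.761,.574,.378,.452];ANG=np.radians([43.8,-46.2,133.8,-136.2])
def tcp(i,yaw,z,off=-1.7):
    n=C0+58*np.array([np.cos(ANG[i]),np.sin(ANG[i])])
    return [*(n-off*np.array([np.cos(yaw),np.sin(yaw)])),z]
def st():
    s=ctrl.read_state();print(round(s['clock'],2),s['eef_pos'].round(1),s['tool_rot'].round(3),'F',s['force'].round(2),'T',s['torque'].round(3));return s
E
python3 - <<'E'
from h import *
st();d=pickle.load(open('pics/w3.png.pkl','rb'));s=ctrl.read_state();c=cloud(d);T=R.from_euler('xyz',s['tool_rot'])
t=T.inv().apply(c.reshape(-1,3)-s['eef_pos']).reshape(-1,3)
k=(abs(t[:,2]-37)<4)&(np.linalg.norm(t[:,:2],axis=1)<40)&(t[:,0]>5);r=t[k];A=np.c_[r[:,:2]]
h=cv2.convexHull(A.astype(np.float32))[:,0]; h=h[h[:,0]>10]
from scipy.optimize import least_squares
f=least_squares(lambda x:np.hypot(*(h-x).T)-32,[0,0],loss='soft_l1');print('collar centre',f.x,len(h),f.cost)
p=tcp(0,.761,200);print(p,mv(p,.761))
E
```

```text
4.7 [ 510.6 -326.8  192.6] [-3.141e+00  2.000e-03 -4.200e-02] F [-0.08  0.33 -4.21] T [ 0.017 -0.013 -0.024]
collar centre [-2.03673006 -0.40331636] 22 0.14909927089797792
[np.float64(578.8931426655924), np.float64(74.21670217660125), 200] ([5.132, -40.35, -0.738], np.float64(-0.8032))
```

step_arm(
  commands=[5.1, -40.3, -0.7, 0, 0, -0.803, 0, 5.1, -40.3, -0.7, 0, 0, -0.803, 0, 5.1, -40.3, -0.7, 0, 0, -0.803, 0, 5.1, -40.3, -0.7, 0, 0, -0.803, 0, 5.1, -40.3, -0.7, 0, 0, -0.803, 0, 5.1, -40.3, -0.7, 0, 0, -0.803, 0, 5.1, -40.3, -0.7, 0, 0, -0.803, 0, 5.1, -40.3, -0.7, 0, 0, -0.803, 0, 5.1, -40.3, -0.7, 0, 0, -0.803, 0, 5.1, -40.3, -0.7, 0, 0, -0.803, 0],
)

```text
clock: 5.7
eef_pos: [578.1, 76.1, 198.5]
tool_rot: [-3.139, 0.002, 0.766]
force: [-0.6, -0.7, -2.5]
width: 13.2
gripper_force: 59.9
```

```bash
python3 - <<'E'
from h import *
st();p=tcp(0,.761,178);print(p,mv(p,.761))
E
```

```text
5.7 [578.1  76.1 198.5] [-3.139e+00  2.000e-03  7.660e-01] F [-0.55 -0.73 -2.5 ] T [-0.055  0.068  0.033]
[np.float64(578.8931426655924), np.float64(74.21670217660125), 178] ([-0.078, 0.191, 2.048], np.float64(0.0051))
```

step_arm(
  commands=[-0.08, 0.19, 1.5, 0, 0, 0.005, 0, -0.08, 0.19, 2.0, 0, 0, 0.005, 0, -0.08, 0.19, 2.0, 0, 0, 0.005, 0, -0.08, 0.19, 2.6, 0, 0, 0.005, 0, -0.08, 0.19, 3.25, 0, 0, 0.005, 0, -0.08, 0.19, 3.25, 0, 0, 0.005, 0, -0.08, 0.19, 3.25, 0, 0, 0.005, 0],
)

```text
clock: 6.4
eef_pos: [580.7, 70.7, 168.4]
tool_rot: [3.14, -0.0, 0.755]
force: [0.3, -2.4, 2.0]
width: 13.5
gripper_force: 60.6
```

```bash
python3 - <<'E'
from h import *
st();p=tcp(0,.761,166);print(p)
d=grab('side','s1.png');q=proj(d,[[560,60,100]])[0]
cv2.imwrite('pics/s1c.png',cv2.resize(cv2.getRectSubPix(d['image'],(120,100),tuple(map(float,q))),(720,600),interpolation=3)[:,:,::-1])
E
```

```text
6.4 [580.7  70.7 168.4] [ 3.14  -0.     0.755] F [ 0.26 -2.35  2.  ] T [-0.562 -0.011 -0.06 ]
[np.float64(578.8931426655924), np.float64(74.21670217660125), 166]
```

View pics/s1c.png

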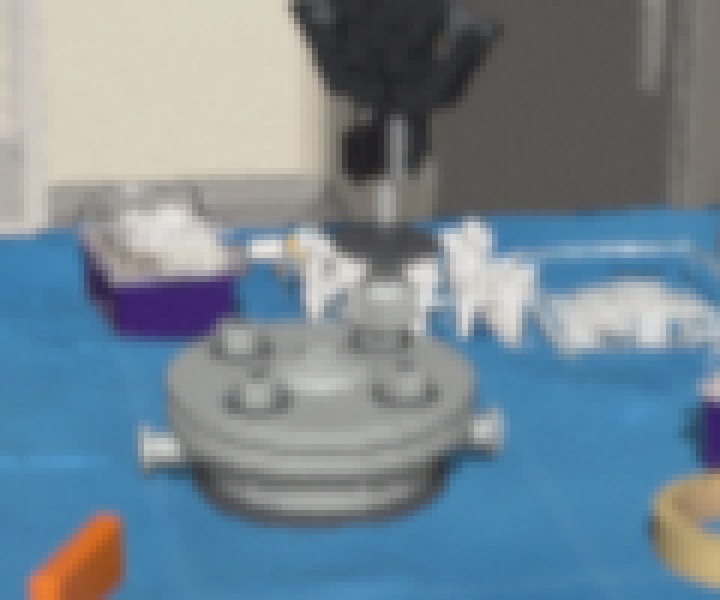

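step_arm(
  commands=[0, 0, -1.2, 0, 0, 0, 0, 0, 0, -1.2, 0, 0, 0, 0, 0, 0, -1.2, 0, 0, 0, 0],
)

```text
clock: 6.75
eef_pos: [579.9, 71.8, 180.1]
tool_rot: [-3.141, -0.0, 0.756]
force: [-0.2, 0.5, -3.9]
width: 13.6
gripper_force: 60.2
```

```bash
python3 - <<'E'
from h import *
st();p=tcp(0,.761,178);print(p,mv(p,.761))
E
```

```text
6.75 [579.9  71.8 180.1] [-3.141 -0.     0.756] F [-0.25  0.53 -3.91] T [ 0.045  0.003 -0.   ]
[np.float64(578.8931426655924), np.float64(74.21670217660125), 178] ([0.092, -0.249, 0.212], np.float64(-0.0048))
```

step_arm(
  commands=[0.09, -0.24, 0, 0, 0, -0.005, 0, 0.09, -0.24, 0.4, 0, 0, -0.005, 0, 0.09, -0.24, 0.9, 0, 0, -0.005, 0, 0.09, -0.24, 1.41, 0, 0, -0.005, 0, 0.09, -0.24, 1.41, 0, 0, -0.005, 0, 0.09, -0.24, 1.41, 0, 0, -0.005, 0],
)

```text
clock: 7.35
eef_pos: [578.9, 74.2, 165.1]
tool_rot: [-3.141, 0.0, 0.761]
force: [-0.1, 2.1, -3.8]
width: 12.9
gripper_force: 64.0
```

```bash
python3 - <<'E'
from h import *
st()
E
```

```text
7.35 [578.9  74.2 165.1] [-3.141  0.     0.761] F [-0.15  2.09 -3.79] T [ 0.588 -0.061 -0.016]
```

Engaged, since the force is back to the free weight. There is a small side force in +y, so I ease that off and begin turning.

step_arm(
  commands=[0.055, -0.058, 0, 0, 0, 0, 0, 0.055, -0.05, 0, 0, 0, 0.05, 0, 0.054, -0.04, 0, 0, 0, 0.12, 0, 0.05, -0.022, 0, 0, 0, 0.2, 0, 0.05, -0.01, 0, 0, 0, 0.27, 0, 0.05, 0, 0, 0, 0, 0.35, 0],
)

```text
clock: 7.95
eef_pos: [579.6, 74.1, 165.8]
tool_rot: [3.142, -0.0, 0.409]
force: [-0.1, 0.3, -3.7]
width: 13.0
gripper_force: 64.0
```

```bash
python3 - <<'E'
from h import *
st()
E
```

```text
7.95 [579.6  74.1 165.8] [ 3.142 -0.     0.409] F [-0.11  0.3  -3.7 ] T [ 0.294 -0.108  0.195]
```

step_arm(
  commands=[0, 0.02, 0, 0, 0, 0.1, 0, 0, 0.04, 0, 0, 0, 0.2, 0, 0, 0.05, 0, 0, 0, 0.28, 0, 0, 0.06, 0, 0, 0, 0.34, 0, 0, 0.06, 0, 0, 0, 0.34, 0],
)

```text
clock: 8.45
eef_pos: [579.9, 73.2, 165.8]
tool_rot: [3.141, -0.0, 0.071]
force: [0.2, 0.0, -3.4]
width: 13.1
gripper_force: 64.1
```

```bash
sed -i 's/32.9\])/33.7])/;s/off=-1.7/off=-1.9/' h.py; python3 - <<'E'
from h import *
s=st();c=[*s['eef_pos'][:2],165.8,s['tool_rot'][2]];y=c[3]+.2
print('back',mv(tcp(0,y,165.8),y,c));print('lift+over',mv(tcp(3,.452,193),.452,c), tcp(3,.452,193))
E
```

```text
8.45 [579.9  73.2 165.8] [ 3.141 -0.     0.071] F [ 0.2   0.01 -3.38] T [ 0.082 -0.201  0.141]
back ([-0.032, -0.117, -0.0], np.float64(-0.2))
lift+over ([-8.964, 7.263, -2.72], np.float64(-0.3807)) [np.float64(495.6470999751395), np.float64(-5.614449525832924), 193]
```

step_arm(
  commands=[-0.02, -0.03, 0, 0, 0, -0.12, 0, -0.03, -0.05, 0, 0, 0, -0.2, 0, -0.03, -0.05, -1.4, 0, 0, -0.2, 0, -0.03, -0.05, -2.75, 0, 0, -0.2, 0, -3, 2.4, -2.75, 0, 0, -0.3, 0, -6, 4.8, -2.75, 0, 0, -0.38, 0, -8.96, 7.3, -2.75, 0, 0, -0.38, 0, -8.96, 7.3, -2.75, 0, 0, -0.38, 0, -8.96, 7.3, -2.75, 0, 0, -0.38, 0],
)

```text
clock: 9.35
eef_pos: [495.6, -6.8, 194.1]
tool_rot: [3.141, -0.001, 0.449]
force: [0.8, -0.2, -3.5]
width: 13.6
gripper_force: 64.1
```

```bash
sed -i 's/33.7\])/33.4])/' h.py; python3 - <<'E'
from h import *
s=st();print(tcp(3,.452,166),mv(tcp(3,.452,166),.452))
E
```

```text
9.35 [495.6  -6.8 194.1] [ 3.141e+00 -1.000e-03  4.490e-01] F [ 0.75 -0.16 -3.5 ] T [ 0.044 -0.068 -0.06 ]
[np.float64(495.6470999751395), np.float64(-5.914449525832929), 166] ([0.041, -0.078, 2.809], np.float64(-0.003))
```

step_arm(
  commands=[0.02, -0.04, 0.7, 0, 0, 0, 0, 0.02, -0.04, 1.4, 0, 0, 0, 0, 0.02, -0.04, 2.1, 0, 0, 0, 0, 0.02, -0.04, 2.8, 0, 0, 0, 0, 0.02, -0.04, 2.8, 0, 0, 0, 0, 0.02, -0.04, 2.8, 0, 0, 0, 0],
)

```text
clock: 9.95
eef_pos: [495.6, -5.4, 164.8]
tool_rot: [-3.142, 0.0, 0.451]
force: [1.0, -1.1, -3.4]
width: 13.1
gripper_force: 66.0
```

```bash
 python3 - <<'E'
from h import *
s=st();print(mv(tcp(3,.452,166),.452))
E
```

```text
9.95 [495.6  -5.4 164.8] [-3.142  0.     0.451] F [ 1.01 -1.14 -3.38] T [-0.102 -0.197 -0.018]
([-0.022, 0.052, -0.123], np.float64(-0.0012))
```

step_arm(
  commands=[0.01, 0.06, 0, 0, 0, 0.08, 0, 0.01, 0.09, 0, 0, 0, 0.17, 0, 0, 0.11, 0, 0, 0, 0.26, 0, 0, 0.125, 0, 0, 0, 0.35, 0, -0.01, 0.14, 0, 0, 0, 0.44, 0, -0.02, 0.16, 0, 0, 0, 0.53, 0, -0.03, 0.17, 0, 0, 0, 0.62, 0, -0.035, 0.18, 0, 0, 0, 0.69, 0, -0.035, 0.18, 0, 0, 0, 0.69, 0],
)

```text
clock: 10.85
eef_pos: [496.1, -7.7, 165.3]
tool_rot: [3.141, -0.0, -0.239]
force: [0.7, -2.5, -3.2]
width: 13.2
gripper_force: 66.1
```

```bash
 python3 - <<'E'
from h import *
s=st();c=[*s['eef_pos'],s['tool_rot'][2]];print(tcp(3,c[3],165));print('over',mv(tcp(1,.574,193),.574,c))
E
```

```text
10.85 [496.1  -7.7 165.3] [ 3.141 -0.    -0.239] F [ 0.7  -2.53 -3.24] T [-0.748 -0.123  0.111]
[np.float64(495.78387144690515), np.float64(-7.194208977441403), 165]
over ([7.909, -1.952, -2.771], np.float64(-0.8131))
```

step_arm(
  commands=[0, 0.0, 0, 0, 0, -0.12, 0, 0, 0, 0, 0, 0, -0.2, 0, 0, 0, -1.4, 0, 0, -0.2, 0, 0, 0, -2.8, 0, 0, -0.3, 0, 3.5, -0.9, -2.8, 0, 0, -0.45, 0, 7.9, -1.95, -2.8, 0, 0, -0.6, 0, 7.9, -1.95, -2.8, 0, 0, -0.74, 0, 7.9, -1.95, -2.8, 0, 0, -0.813, 0, 7.9, -1.95, -2.8, 0, 0, -0.813, 0, 7.9, -1.95, -2.8, 0, 0, -0.813, 0],
)

```text
clock: 11.85
eef_pos: [577.0, -6.8, 193.0]
tool_rot: [-3.141, 0.0, 0.573]
force: [-0.4, -1.1, -2.7]
width: 13.4
gripper_force: 66.1
```

```bash
python3 - <<'E'
from h import *
s=st();print(tcp(1,.574,166),mv(tcp(1,.574,166),.574))
E
```

```text
11.85 [577.   -6.8 193. ] [-3.141  0.     0.573] F [-0.42 -1.08 -2.66] T [0.028 0.009 0.031]
[np.float64(577.5398019477802), np.float64(-7.430402109157947), 166] ([0.012, 0.088, 2.705], np.float64(-0.0014))
```

step_arm(
  commands=[0.01, 0.07, 0.6, 0, 0, 0, 0, 0.01, 0.07, 1.3, 0, 0, 0, 0, 0.01, 0.07, 2.0, 0, 0, 0, 0, 0.01, 0.07, 2.75, 0, 0, 0, 0, 0.01, 0.07, 2.75, 0, 0, 0, 0, 0.01, 0.07, 2.75, 0, 0, 0, 0],
)

```text
clock: 12.45
eef_pos: [577.7, -7.3, 165.4]
tool_rot: [-3.141, 0.001, 0.574]
force: [0.0, 0.7, -3.3]
width: 13.1
gripper_force: 66.1
```

```bash
 python3 - <<'E'
from h import *
s=st();print(mv(tcp(1,.574,166),.574))
E
```

```text
12.45 [577.7  -7.3 165.4] [-3.141e+00  1.000e-03  5.740e-01] F [ 0.01  0.73 -3.35] T [ 0.014 -0.059  0.081]
([-0.021, -0.003, -0.061], np.float64(-0.0002))
```

Engaged cleanly. Next I turn nut 1.

step_arm(
  commands=[0, 0.015, 0, 0, 0, 0.08, 0, 0, 0.03, 0, 0, 0, 0.17, 0, -0.005, 0.05, 0, 0, 0, 0.26, 0, -0.01, 0.065, 0, 0, 0, 0.35, 0, -0.02, 0.08, 0, 0, 0, 0.44, 0, -0.03, 0.095, 0, 0, 0, 0.53, 0, -0.04, 0.11, 0, 0, 0, 0.62, 0, -0.045, 0.12, 0, 0, 0, 0.69, 0, -0.045, 0.12, 0, 0, 0, 0.69, 0],
)

```text
clock: 13.35
eef_pos: [577.9, -9.0, 165.9]
tool_rot: [3.141, 0.0, -0.116]
force: [-0.6, -0.6, -2.4]
width: 13.1
gripper_force: 66.1
```

```bash
 python3 - <<'E'
from h import *
s=st();c=[*s['eef_pos'],s['tool_rot'][2]];print(tcp(1,c[3],165));print('over',mv(tcp(2,.378,193),.378,c))
E
```

```text
13.35 [577.9  -9.  165.9] [ 3.141  0.    -0.116] F [-0.56 -0.65 -2.4 ] T [-0.43   0.272  0.184]
[np.float64(577.8315587230771), np.float64(-8.681797415160808), 165]
over ([-8.981, -7.511, -2.711], np.float64(-0.4939))
```

step_arm(
  commands=[-0.01, -0.02, 0, 0, 0, -0.12, 0, -0.01, -0.03, 0, 0, 0, -0.2, 0, 0, -0.03, -1.4, 0, 0, -0.2, 0, 0, -0.03, -2.75, 0, 0, -0.25, 0, -3, -2.5, -2.75, 0, 0, -0.38, 0, -6, -5, -2.75, 0, 0, -0.494, 0, -9, -7.5, -2.75, 0, 0, -0.494, 0, -9, -7.5, -2.75, 0, 0, -0.494, 0, -9, -7.5, -2.75, 0, 0, -0.494, 0],
)

```text
clock: 14.25
eef_pos: [497.6, 77.3, 193.9]
tool_rot: [3.142, -0.002, 0.381]
force: [-0.6, -0.4, -2.5]
width: 13.1
gripper_force: 66.1
```

```bash
python3 - <<'E'
from h import *
s=st();print(tcp(2,.378,166),mv(tcp(2,.378,166),.378))
E
```

```text
14.25 [497.6  77.3 193.9] [ 3.142e+00 -2.000e-03  3.810e-01] F [-0.61 -0.38 -2.46] T [-0.077 -0.041 -0.006]
[np.float64(497.4215646910314), np.float64(75.96331178882977), 166] ([-0.069, 0.114, 2.786], np.float64(0.0031))
```

step_arm(
  commands=[-0.02, 0.04, 0.6, 0, 0, 0, 0, -0.02, 0.04, 1.3, 0, 0, 0, 0, -0.02, 0.04, 2.0, 0, 0, 0, 0, -0.02, 0.04, 2.75, 0, 0, 0, 0, -0.02, 0.04, 2.75, 0, 0, 0, 0, -0.02, 0.04, 2.75, 0, 0, 0, 0],
)

```text
clock: 14.85
eef_pos: [497.3, 75.7, 165.3]
tool_rot: [-3.141, 0.001, 0.378]
force: [-0.6, 0.7, -2.8]
width: 13.2
gripper_force: 66.0
```

```bash
 python3 - <<'E'
from h import *
s=st();print(mv(tcp(2,.378,166),.378))
E
```

```text
14.85 [497.3  75.7 165.3] [-3.141e+00  1.000e-03  3.780e-01] F [-0.55  0.72 -2.77] T [ 0.047 -0.062 -0.026]
([0.023, -0.021, -0.074], np.float64(-0.0003))
```

step_arm(
  commands=[0, 0.015, 0, 0, 0, 0.08, 0, 0, 0.03, 0, 0, 0, 0.17, 0, -0.005, 0.05, 0, 0, 0, 0.26, 0, -0.01, 0.065, 0, 0, 0, 0.35, 0, -0.02, 0.08, 0, 0, 0, 0.44, 0, -0.03, 0.095, 0, 0, 0, 0.53, 0, -0.04, 0.11, 0, 0, 0, 0.62, 0, -0.045, 0.12, 0, 0, 0, 0.69, 0, -0.045, 0.12, 0, 0, 0, 0.69, 0],
)

```text
clock: 15.75
eef_pos: [497.4, 74.2, 165.9]
tool_rot: [3.141, -0.0, -0.312]
force: [0.5, -1.1, -2.8]
width: 13.1
gripper_force: 66.2
```

```bash
 python3 - <<'E'
from h import *
s=st();c=[*s['eef_pos'],s['tool_rot'][2]];y=.761-.49
print('over',mv(tcp(0,y,197),y,c))
E
```

```text
15.75 [497.4  74.2 165.9] [ 3.141 -0.    -0.312] F [ 0.48 -1.1  -2.77] T [-0.5    0.023  0.19 ]
over ([7.818, -2.504, -3.111], np.float64(-0.5828))
```

step_arm(
  commands=[0, -0.02, 0, 0, 0, -0.12, 0, 0, -0.03, 0, 0, 0, -0.2, 0, 0, -0.03, -1.4, 0, 0, -0.2, 0, 0, -0.03, -3.0, 0, 0, -0.3, 0, 4, -1.3, -3.0, 0, 0, -0.43, 0, 7.8, -2.5, -3.0, 0, 0, -0.583, 0, 7.8, -2.5, -3.0, 0, 0, -0.583, 0, 7.8, -2.5, -3, 0, 0, -0.583, 0, 7.8, -2.5, -3, 0, 0, -0.583, 0],
)

```text
clock: 16.65
eef_pos: [577.9, 74.4, 195.3]
tool_rot: [-3.141, 0.002, 0.271]
force: [-1.1, 0.6, -3.5]
width: 13.4
gripper_force: 66.1
```

```bash
python3 - <<'E'
from h import *
s=st();print(tcp(0,.271,166),mv(tcp(0,.271,166),.271))
E
```

```text
16.65 [577.9  74.4 195.3] [-3.141e+00  2.000e-03  2.710e-01] F [-1.1   0.57 -3.48] T [ 0.002 -0.002 -0.078]
[np.float64(579.4927502275726), np.float64(74.05292472519544), 166] ([0.14, 0.071, 2.93], np.float64(-0.0003))
```

step_arm(
  commands=[0.07, 0.02, 0.6, 0, 0, 0, 0, 0.07, 0.02, 1.3, 0, 0, 0, 0, 0.07, 0.02, 2.1, 0, 0, 0, 0, 0.07, 0.02, 2.93, 0, 0, 0, 0, 0.07, 0.02, 2.93, 0, 0, 0, 0, 0.07, 0.02, 2.93, 0, 0, 0, 0],
)

```text
clock: 17.25
eef_pos: [579.9, 74.3, 166.0]
tool_rot: [-3.142, 0.001, 0.271]
force: [-1.0, -0.2, -2.7]
width: 13.1
gripper_force: 66.1
```

```bash
 python3 - <<'E'
from h import *
s=st();print(mv(tcp(0,.271,166),.271))
E
```

```text
17.25 [579.9  74.3 166. ] [-3.142e+00  1.000e-03  2.710e-01] F [-0.97 -0.22 -2.66] T [-0.117  0.087  0.01 ]
([-0.043, 0.018, 0.003], np.float64(-0.0003))
```

step_arm(
  commands=[-0.02, 0.015, 0, 0, 0, 0.1, 0, -0.03, 0.04, 0, 0, 0, 0.2, 0, -0.03, 0.06, 0, 0, 0, 0.3, 0, -0.035, 0.075, 0, 0, 0, 0.4, 0, -0.04, 0.09, 0, 0, 0, 0.5, 0, -0.05, 0.11, 0, 0, 0, 0.6, 0, -0.06, 0.12, 0, 0, 0, 0.69, 0, -0.065, 0.13, 0, 0, 0, 0.76, 0, -0.065, 0.13, 0, 0, 0, 0.76, 0],
)

```text
clock: 18.15
eef_pos: [579.4, 72.1, 166.5]
tool_rot: [3.14, 0.0, -0.489]
force: [-0.9, -2.1, -2.9]
width: 13.5
gripper_force: 66.1
```

```bash
 python3 - <<'E'
from h import *
s=st()
E
```

```text
18.15 [579.4  72.1 166.5] [ 3.14   0.    -0.489] F [-0.94 -2.11 -2.86] T [-0.811  0.264  0.125]
```

step_arm(
  commands=[0, 0, 0, 0, 0, 0.05, 0, 0, 0.0, 0, 0, 0, 0.1, 0, 0, 0, 0, 0, 0, 0.1, 0],
)

```text
clock: 18.45
eef_pos: [579.3, 72.0, 166.5]
tool_rot: [3.14, 0.0, -0.588]
force: [-1.6, -2.9, -3.4]
width: 13.4
gripper_force: 66.2
```

```bash
 python3 - <<'E'
from h import *
s=st()
E
```

```text
18.45 [579.3  72.  166.5] [ 3.14   0.    -0.588] F [-1.59 -2.9  -3.41] T [-0.989  0.463  0.203]
```

step_arm(
  commands=[0, 0, 0, 0, 0, 0.06, 0, 0, 0.0, 0, 0, 0, 0.06, 0],
)

```text
clock: 18.65
eef_pos: [579.3, 72.0, 166.5]
tool_rot: [3.14, 0.0, -0.648]
force: [-2.4, -3.2, -2.5]
width: 13.2
gripper_force: 66.2
```

```bash
 python3 - <<'E'
from h import *
s=st()
E
```

```text
18.65 [579.3  72.  166.5] [ 3.14   0.    -0.648] F [-2.39 -3.19 -2.54] T [-1.186  0.605  0.175]
```

step_arm(
  commands=[0, -0.03, 0, 0, 0, 0.05, 0, 0, -0.03, 0, 0, 0, 0.05, 0],
)

```text
clock: 18.85
eef_pos: [579.4, 72.0, 166.4]
tool_rot: [3.14, 0.0, -0.697]
force: [-2.4, -4.7, -0.5]
width: 13.5
gripper_force: 66.4
```

```bash
 python3 - <<'E'
from h import *
for _ in range(3): s=st();ctrl.get_image('top')
E
```

```text
18.85 [579.4  72.  166.4] [ 3.14   0.    -0.697] F [-2.43 -4.65 -0.48] T [-1.404  0.805  0.299]
18.9 [579.3  72.  166.4] [ 3.14   0.    -0.697] F [-2.35 -4.97 -1.27] T [-1.491  0.825  0.25 ]
18.95 [579.3  72.1 166.4] [ 3.14   0.    -0.696] F [-1.26 -4.83 -1.28] T [-1.431  0.811  0.239]
```

step_arm(
  commands=[0, 0.08, 0, 0, 0, 0.03, 0, 0, 0.1, 0, 0, 0, 0.06, 0, 0, 0.1, 0, 0, 0, 0.06, 0],
)

```text
clock: 19.3
eef_pos: [579.1, 71.9, 166.4]
tool_rot: [3.141, -0.0, -0.759]
force: [-2.7, -4.6, -0.8]
width: 13.0
gripper_force: 66.3
```

```bash
 python3 - <<'E'
from h import *
for _ in range(3): s=st();ctrl.get_image('top')
c=[*s['eef_pos'],s['tool_rot'][2]];y=.452-.49
print('over',mv(tcp(3,y,194),y,c))
E
```

```text
19.3 [579.1  71.9 166.4] [ 3.141 -0.    -0.759] F [-2.67 -4.61 -0.83] T [-1.433  0.672  0.384]
19.35 [579.1  71.9 166.4] [ 3.141 -0.    -0.759] F [-1.62 -5.5  -2.36] T [-1.492  0.734  0.363]
19.4 [579.1  71.9 166.4] [ 3.141 -0.    -0.759] F [-1.8  -5.28 -1.55] T [-1.438  0.822  0.357]
over ([-0.629, 11.438, -2.756], np.float64(-0.7208))
```

step_arm(
  commands=[0, -0.05, 0, 0, 0, -0.15, 0, 0, -0.08, 0, 0, 0, -0.3, 0, 0, -0.08, 0, 0, 0, -0.31, 0, 0, -0.08, -1.3, 0, 0, -0.31, 0, 0, 0, -2.75, 0, 0, -0.4, 0, -0.3, 4, -2.75, 0, 0, -0.55, 0, -0.6, 8, -2.75, 0, 0, -0.72, 0, -0.6, 11.45, -2.75, 0, 0, -0.72, 0, -0.6, 11.45, -2.75, 0, 0, -0.72, 0, -0.6, 11.45, -2.75, 0, 0, -0.72, 0],
)

```text
clock: 20.45
eef_pos: [497.8, -5.7, 195.4]
tool_rot: [-3.14, -0.004, -0.043]
force: [0.8, 0.2, -2.1]
width: 12.9
gripper_force: 66.2
```

```bash
python3 - <<'E'
from h import *
s=st();print(tcp(3,-.038,166),mv(tcp(3,-.038,166),-.038))
E
```

```text
20.45 [497.8  -5.7 195.4] [-3.14  -0.004 -0.043] F [ 0.76  0.18 -2.09] T [ 0.054  0.002 -0.031]
[np.float64(495.8365351353603), np.float64(-6.816486709604775), 166] ([-0.187, 0.118, 2.943], np.float64(-0.0051))
```

step_arm(
  commands=[-0.1, 0.12, 0.6, 0, 0, -0.005, 0, -0.1, 0.12, 1.3, 0, 0, -0.005, 0, -0.1, 0.12, 2.1, 0, 0, -0.005, 0, -0.1, 0.12, 2.9, 0, 0, -0.005, 0, -0.1, 0.12, 2.9, 0, 0, -0.005, 0, -0.1, 0.12, 2.9, 0, 0, -0.005, 0],
)

```text
clock: 21.05
eef_pos: [495.0, -7.5, 164.5]
tool_rot: [3.142, 0.001, -0.034]
force: [-0.8, 0.2, -2.8]
width: 13.1
gripper_force: 66.1
```

```bash
 python3 - <<'E'
from h import *
s=st();print(mv(tcp(3,-.038,166),-.038))
E
```

```text
21.05 [495.   -7.5 164.5] [ 3.142e+00  1.000e-03 -3.400e-02] F [-0.85  0.19 -2.81] T [ 0.01  -0.027  0.011]
([0.078, -0.076, -0.154], np.float64(0.0038))
```

step_arm(
  commands=[0.03, 0.01, -0.1, 0, 0, 0.1, 0, 0.03, 0.03, -0.1, 0, 0, 0.2, 0, 0.03, 0.05, -0.1, 0, 0, 0.3, 0, 0.02, 0.065, -0.1, 0, 0, 0.4, 0, 0.02, 0.08, -0.1, 0, 0, 0.5, 0, 0.01, 0.1, -0.1, 0, 0, 0.6, 0, 0, 0.11, -0.1, 0, 0, 0.7, 0, -0.02, 0.13, -0.1, 0, 0, 0.8, 0, -0.02, 0.13, -0.1, 0, 0, 0.8, 0],
)

```text
clock: 21.95
eef_pos: [494.6, -9.1, 166.0]
tool_rot: [3.141, -0.0, -0.834]
force: [-1.0, -1.6, -3.4]
width: 13.4
gripper_force: 66.2
```

```bash
 python3 - <<'E'
from h import *
for _ in range(2): s=st();ctrl.get_image('top')
E
```

```text
21.95 [494.6  -9.1 166. ] [ 3.141 -0.    -0.834] F [-0.98 -1.57 -3.42] T [-0.286  0.194  0.17 ]
22.0 [494.6  -9.1 166. ] [ 3.141 -0.    -0.832] F [-0.59 -1.92 -2.52] T [-0.345  0.208  0.193]
```

step_arm(
  commands=[0, 0.01, 0, 0, 0, 0.04, 0, 0, 0.015, 0, 0, 0, 0.08, 0, 0, 0.015, 0, 0, 0, 0.08, 0],
)

```text
clock: 22.35
eef_pos: [494.5, -9.2, 166.0]
tool_rot: [3.141, 0.0, -0.916]
force: [-1.5, -1.8, -0.4]
width: 13.2
gripper_force: 66.4
```

```bash
 python3 - <<'E'
from h import *
for _ in range(3): s=st();ctrl.get_image('top')
E
```

```text
22.35 [494.5  -9.2 166. ] [ 3.141  0.    -0.916] F [-1.45 -1.79 -0.41] T [-0.446  0.505  0.158]
22.4 [494.5  -9.2 165.9] [ 3.141  0.    -0.914] F [-0.99 -1.22 -1.12] T [-0.474  0.467  0.161]
22.45 [494.6  -9.1 166. ] [ 3.141  0.    -0.914] F [-2.43 -1.35 -1.58] T [-0.506  0.483  0.157]
```

step_arm(
  commands=[0, 0.01, 0, 0, 0, 0.04, 0, 0, 0.015, 0, 0, 0, 0.07, 0, 0, 0.015, 0, 0, 0, 0.07, 0],
)

```text
clock: 22.8
eef_pos: [494.5, -9.3, 165.9]
tool_rot: [3.141, -0.0, -0.985]
force: [-2.6, -1.4, -0.5]
width: 13.6
gripper_force: 66.6
```

```bash
 python3 - <<'E'
from h import *
for _ in range(2): s=st();ctrl.get_image('top')
E
```

```text
22.8 [494.5  -9.3 165.9] [ 3.141 -0.    -0.985] F [-2.62 -1.42 -0.53] T [-0.596  0.6    0.167]
22.85 [494.5  -9.2 165.9] [ 3.141 -0.    -0.984] F [-2.45 -1.19 -0.31] T [-0.594  0.647  0.212]
```

step_arm(
  commands=[0, 0.01, 0, 0, 0, 0.04, 0, 0, 0.01, 0, 0, 0, 0.06, 0, 0, 0.01, 0, 0, 0, 0.06, 0],
)

```text
clock: 23.2
eef_pos: [494.4, -9.3, 165.9]
tool_rot: [3.141, -0.0, -1.045]
force: [-1.2, -2.3, 0.5]
width: 13.2
gripper_force: 66.6
```

```bash
 python3 - <<'E'
from h import *
for _ in range(2): s=st();ctrl.get_image('top')
E
```

```text
23.2 [494.4  -9.3 165.9] [ 3.141 -0.    -1.045] F [-1.2  -2.29  0.48] T [-0.678  0.764  0.153]
23.25 [494.4  -9.3 165.9] [ 3.141 -0.    -1.044] F [-2.51 -1.89 -0.21] T [-0.67   0.755  0.157]
```

step_arm(
  commands=[0, 0.01, 0, 0, 0, 0.04, 0, 0, 0.01, 0, 0, 0, 0.07, 0, 0, 0.01, 0, 0, 0, 0.07, 0],
)

```text
clock: 23.6
eef_pos: [494.3, -9.3, 165.9]
tool_rot: [3.141, -0.0, -1.115]
force: [-3.1, -2.6, -0.2]
width: 13.5
gripper_force: 66.6
```

```bash
 python3 - <<'E'
from h import *
for _ in range(3): s=st();ctrl.get_image('top')
print(s['qpos'])
E
```

```text
23.6 [494.3  -9.3 165.9] [ 3.141 -0.    -1.115] F [-3.14 -2.59 -0.19] T [-0.752  0.9    0.235]
23.65 [494.3  -9.3 165.8] [ 3.141 -0.    -1.114] F [-2.22 -2.42  0.18] T [-0.765  0.908  0.202]
23.7 [494.3  -9.3 165.9] [ 3.141 -0.    -1.114] F [-3.23 -2.78 -1.12] T [-0.731  0.918  0.224]
[-0.33387306  0.540737    0.43254571  2.02057162 -0.36200591  0.65430147
 -2.34976572]
```

step_arm(
  commands=[0, 0.01, 0, 0, 0, 0.04, 0, 0, 0.01, 0, 0, 0, 0.06, 0, 0, 0.01, 0, 0, 0, 0.06, 0],
)

```text
clock: 24.05
eef_pos: [494.2, -9.3, 165.9]
tool_rot: [3.141, -0.0, -1.175]
force: [-3.8, -2.3, 0.2]
width: 13.1
gripper_force: 66.6
```

```bash
 python3 - <<'E'
from h import *
for _ in range(3): s=st();ctrl.get_image('top')
E
```

```text
24.05 [494.2  -9.3 165.9] [ 3.141 -0.    -1.175] F [-3.8  -2.34  0.25] T [-0.841  0.969  0.312]
24.1 [494.2  -9.3 165.9] [ 3.141 -0.    -1.174] F [-2.71 -3.9   0.99] T [-0.907  0.952  0.299]
24.15 [494.2  -9.3 165.9] [ 3.141 -0.    -1.174] F [-2.92 -2.56 -0.22] T [-0.909  0.968  0.305]
```

```bash
python3 - <<'E'
from h import *
s=ctrl.read_state();c=[*s['eef_pos'],s['tool_rot'][2]];y=.084
print('over',mv(tcp(1,y,194),y,c))
E
```

```text
over ([3.139, -7.749, -2.811], np.float64(-1.258))
```

step_arm(
  commands=[0, -0.03, 0, 0, 0, -0.15, 0, 0, -0.05, 0, 0, 0, -0.28, 0, 0, -0.05, 0, 0, 0, -0.28, 0, 0, -0.05, -1.3, 0, 0, -0.3, 0, 0, 0, -2.8, 0, 0, -0.45, 0, 1, -2.5, -2.8, 0, 0, -0.6, 0, 2, -5, -2.8, 0, 0, -0.75, 0, 3.14, -7.75, -2.8, 0, 0, -0.9, 0, 3.14, -7.75, -2.8, 0, 0, -1.05, 0, 3.14, -7.75, -2.8, 0, 0, -1.19, 0],
)

```text
clock: 25.2
eef_pos: [580.0, -7.1, 193.8]
tool_rot: [-3.14, -0.003, 0.018]
force: [-1.0, -0.1, -3.6]
width: 13.2
gripper_force: 66.2
```

step_arm(
  commands=[0, 0, 0, 0, 0, -0.07, 0, 0, 0, 0, 0, 0, -0.07, 0],
)

```text
clock: 25.4
eef_pos: [579.1, -7.4, 193.9]
tool_rot: [-3.14, -0.002, 0.083]
force: [0.0, -0.7, -3.4]
width: 12.9
gripper_force: 66.2
```

```bash
python3 - <<'E'
from h import *
s=st();print(tcp(1,.084,166),mv(tcp(1,.084,166),.084))
E
```

```text
25.4 [579.1  -7.4 193.9] [-3.14e+00 -2.00e-03  8.30e-02] F [ 0.04 -0.68 -3.41] T [ 0.019 -0.036  0.006]
[np.float64(577.8376048250382), np.float64(-8.302680853099238), 166] ([-0.132, 0.081, 2.795], np.float64(-0.0014))
```

step_arm(
  commands=[-0.1, 0.08, 0.6, 0, 0, 0, 0, -0.1, 0.08, 1.3, 0, 0, 0, 0, -0.1, 0.08, 2.0, 0, 0, 0, 0, -0.1, 0.08, 2.78, 0, 0, 0, 0, -0.1, 0.08, 2.78, 0, 0, 0, 0, -0.1, 0.08, 2.78, 0, 0, 0, 0],
)

```text
clock: 26.0
eef_pos: [577.0, -9.1, 165.8]
tool_rot: [-3.141, 0.0, 0.086]
force: [0.2, -0.3, -3.0]
width: 13.3
gripper_force: 66.2
```

```bash
 python3 - <<'E'
from h import *
s=st();print(mv(tcp(1,.084,166),.084))
E
```

```text
26.0 [577.   -9.1 165.8] [-3.141  0.     0.086] F [ 0.19 -0.27 -3.03] T [ 0.038 -0.05   0.048]
([0.087, -0.072, -0.018], np.float64(0.0015))
```

Engaged. Now I turn nut 1 toward home.

step_arm(
  commands=[0.03, 0, 0, 0, 0, 0.1, 0, 0.03, 0.02, 0, 0, 0, 0.2, 0, 0.03, 0.04, 0, 0, 0, 0.3, 0, 0.02, 0.055, 0, 0, 0, 0.4, 0, 0.02, 0.07, 0, 0, 0, 0.5, 0, 0.01, 0.09, 0, 0, 0, 0.6, 0, 0, 0.1, 0, 0, 0, 0.7, 0, -0.02, 0.12, 0, 0, 0, 0.8, 0, -0.02, 0.12, 0, 0, 0, 0.8, 0],
)

```text
clock: 26.9
eef_pos: [576.8, -10.6, 166.3]
tool_rot: [3.141, -0.0, -0.714]
force: [-1.1, -1.3, -3.6]
width: 12.9
gripper_force: 66.3
```

```bash
 python3 - <<'E'
from h import *
for _ in range(2): s=st();ctrl.get_image('top')
E
```

```text
26.9 [576.8 -10.6 166.3] [ 3.141 -0.    -0.714] F [-1.11 -1.27 -3.64] T [-0.274  0.114  0.163]
26.95 [576.8 -10.6 166.3] [ 3.141 -0.    -0.712] F [ 0.3  -0.22 -2.5 ] T [-0.356  0.099  0.159]
```

step_arm(
  commands=[0, 0.01, 0, 0, 0, 0.04, 0, 0, 0.015, 0, 0, 0, 0.08, 0, 0, 0.015, 0, 0, 0, 0.08, 0],
)

```text
clock: 27.3
eef_pos: [576.7, -10.8, 166.3]
tool_rot: [3.141, 0.0, -0.793]
force: [-0.6, -0.1, -1.7]
width: 12.9
gripper_force: 66.3
```

```bash
 python3 - <<'E'
from h import *
for _ in range(3): s=st();ctrl.get_image('top')
E
```

```text
27.3 [576.7 -10.8 166.3] [ 3.141  0.    -0.793] F [-0.64 -0.07 -1.68] T [-0.368  0.259  0.155]
27.35 [576.7 -10.8 166.3] [ 3.141  0.    -0.792] F [-0.9  -1.46 -2.72] T [-0.43   0.341  0.184]
27.4 [576.7 -10.8 166.2] [ 3.141  0.    -0.792] F [ 0.2  -1.3  -1.46] T [-0.422  0.273  0.155]
```

step_arm(
  commands=[0, 0.01, 0, 0, 0, 0.04, 0, 0, 0.015, 0, 0, 0, 0.08, 0, 0, 0.015, 0, 0, 0, 0.08, 0],
)

```text
clock: 27.75
eef_pos: [576.6, -10.8, 166.2]
tool_rot: [3.141, -0.0, -0.873]
force: [-1.2, -1.7, -0.8]
width: 13.4
gripper_force: 66.5
```

```bash
 python3 - <<'E'
from h import *
for _ in range(2): s=st();ctrl.get_image('top')
E
```

```text
27.75 [576.6 -10.8 166.2] [ 3.141 -0.    -0.873] F [-1.24 -1.71 -0.8 ] T [-0.494  0.423  0.278]
27.8 [576.6 -10.8 166.2] [ 3.141 -0.    -0.872] F [-1.6  -1.21 -2.14] T [-0.574  0.429  0.284]
```

step_arm(
  commands=[0, 0.01, 0, 0, 0, 0.04, 0, 0, 0.01, 0, 0, 0, 0.06, 0, 0, 0.01, 0, 0, 0, 0.06, 0],
)

```text
clock: 28.15
eef_pos: [576.5, -10.9, 166.2]
tool_rot: [3.141, -0.0, -0.933]
force: [-0.9, -1.8, -0.5]
width: 13.3
gripper_force: 66.6
```

```bash
 python3 - <<'E'
from h import *
for _ in range(3): s=st();ctrl.get_image('top')
E
```

```text
28.15 [576.5 -10.9 166.2] [ 3.141 -0.    -0.933] F [-0.93 -1.83 -0.52] T [-0.593  0.471  0.346]
28.2 [576.6 -10.9 166.2] [ 3.141 -0.    -0.933] F [-0.59 -2.29 -0.24] T [-0.686  0.55   0.365]
28.25 [576.6 -10.9 166.2] [ 3.141 -0.    -0.933] F [-1.59 -2.24 -1.66] T [-0.634  0.58   0.369]
```

```bash
python3 - <<'E'
from h import *
s=ctrl.read_state();c=[*s['eef_pos'],s['tool_rot'][2]];y=.935
print('over',mv(tcp(2,y,194),y,c))
E
```

```text
over ([-11.793, 1.196, -2.783], np.float64(-1.8684))
```

step_arm(
  commands=[0, -0.03, 0, 0, 0, -0.15, 0, 0, -0.05, 0, 0, 0, -0.31, 0, 0, -0.05, 0, 0, 0, -0.31, 0, 0, -0.05, -1.3, 0, 0, -0.32, 0, 0, 0, -2.8, 0, 0, -0.45, 0, -4, 0.4, -2.8, 0, 0, -0.6, 0, -8, 0.8, -2.8, 0, 0, -0.75, 0, -11.8, 1.2, -2.8, 0, 0, -0.9, 0, -11.8, 1.2, -2.8, 0, 0, -1.05, 0, -11.8, 1.2, -2.8, 0, 0, -1.19, 0],
)

```text
clock: 29.3
eef_pos: [496.8, 79.3, 195.3]
tool_rot: [-3.141, -0.002, 0.262]
force: [0.4, 0.3, -3.6]
width: 13.4
gripper_force: 66.2
```

step_arm(
  commands=[0, 0, 0, 0, 0, -0.14, 0, 0, 0, 0, 0, 0, -0.28, 0, 0, 0, 0, 0, 0, -0.42, 0, 0, 0, 0, 0, 0, -0.56, 0, 0, 0, 0, 0, 0, -0.68, 0, 0, 0, 0, 0, 0, -0.68, 0, 0, 0, 0, 0, 0, -0.68, 0],
)

```text
clock: 30.0
eef_pos: [497.3, 77.3, 194.7]
tool_rot: [3.141, -0.001, 0.931]
force: [-0.3, 0.5, -2.8]
width: 13.0
gripper_force: 66.2
```

```bash
python3 - <<'E'
from h import *
s=st();print(tcp(2,.935,166),mv(tcp(2,.935,166),.935))
E
```

```text
30.0 [497.3  77.3 194.7] [ 3.141e+00 -1.000e-03  9.310e-01] F [-0.34  0.54 -2.82] T [-0.028 -0.045  0.002]
[np.float64(496.78395092562704), np.float64(76.79083147811772), 166] ([-0.068, -0.014, 2.868], np.float64(-0.0039))
```

step_arm(
  commands=[-0.06, -0.01, 0.6, 0, 0, -0.004, 0, -0.06, -0.01, 1.3, 0, 0, -0.004, 0, -0.06, -0.01, 2.0, 0, 0, -0.004, 0, -0.06, -0.01, 2.85, 0, 0, -0.004, 0, -0.06, -0.01, 2.85, 0, 0, -0.004, 0, -0.06, -0.01, 2.85, 0, 0, -0.004, 0],
)

```text
clock: 30.6
eef_pos: [496.2, 76.7, 165.2]
tool_rot: [-3.141, 0.001, 0.94]
force: [0.3, 0.5, -2.1]
width: 12.7
gripper_force: 66.2
```

```bash
 python3 - <<'E'
from h import *
s=st();print(mv(tcp(2,.935,166),.935))
E
```

```text
30.6 [496.2  76.7 165.2] [-3.141e+00  1.000e-03  9.400e-01] F [ 0.33  0.54 -2.06] T [ 0.03  -0.005  0.053]
([0.042, 0.036, -0.08], np.float64(0.0047))
```

step_arm(
  commands=[0.02, 0.02, 0, 0, 0, 0.1, 0, 0.02, 0.04, 0, 0, 0, 0.2, 0, 0.02, 0.06, 0, 0, 0, 0.3, 0, 0.02, 0.075, 0, 0, 0, 0.4, 0, 0.01, 0.09, 0, 0, 0, 0.5, 0, 0, 0.11, 0, 0, 0, 0.6, 0, -0.01, 0.12, 0, 0, 0, 0.7, 0, -0.03, 0.14, 0, 0, 0, 0.8, 0, -0.03, 0.14, 0, 0, 0, 0.8, 0],
)

```text
clock: 31.5
eef_pos: [497.2, 75.3, 165.7]
tool_rot: [3.141, 0.0, 0.14]
force: [-0.1, -0.4, -4.4]
width: 13.2
gripper_force: 66.1
```

```bash
 python3 - <<'E'
from h import *
for _ in range(2): s=st();ctrl.get_image('top')
E
```

```text
31.5 [497.2  75.3 165.7] [3.141 0.    0.14 ] F [-0.1  -0.37 -4.35] T [-0.394  0.004  0.178]
31.55 [497.3  75.3 165.7] [3.141 0.    0.142] F [-0.21 -2.27 -3.84] T [-0.371  0.06   0.137]
```

step_arm(
  commands=[0, 0.01, 0, 0, 0, 0.04, 0, 0, 0.015, 0, 0, 0, 0.08, 0, 0, 0.015, 0, 0, 0, 0.08, 0],
)

```text
clock: 31.9
eef_pos: [497.3, 75.2, 165.7]
tool_rot: [3.141, 0.0, 0.059]
force: [0.0, -1.6, -3.1]
width: 13.1
gripper_force: 66.2
```

```bash
 python3 - <<'E'
from h import *
for _ in range(3): s=st();ctrl.get_image('top')
E
```

```text
31.9 [497.3  75.2 165.7] [3.141 0.    0.059] F [ 0.03 -1.64 -3.11] T [-0.605  0.151  0.121]
31.95 [497.3  75.2 165.7] [3.141 0.    0.06 ] F [-1.02 -1.51 -3.37] T [-0.597  0.122  0.147]
32.0 [497.3  75.2 165.6] [3.141 0.    0.06 ] F [-1.51 -2.26 -2.59] T [-0.679  0.179  0.117]
```

step_arm(
  commands=[0, 0.01, 0, 0, 0, 0.04, 0, 0, 0.015, 0, 0, 0, 0.08, 0, 0, 0.015, 0, 0, 0, 0.08, 0],
)

```text
clock: 32.35
eef_pos: [497.4, 75.1, 165.6]
tool_rot: [3.141, 0.0, -0.022]
force: [-0.7, -2.7, -2.6]
width: 13.1
gripper_force: 66.2
```

```bash
 python3 - <<'E'
from h import *
for _ in range(2): s=st();ctrl.get_image('top')
E
```

```text
32.35 [497.4  75.1 165.6] [ 3.141  0.    -0.022] F [-0.74 -2.69 -2.6 ] T [-0.848  0.272  0.283]
32.4 [497.4  75.1 165.6] [ 3.141  0.    -0.02 ] F [-0.79 -2.56 -2.33] T [-0.827  0.253  0.202]
```

step_arm(
  commands=[0, 0.01, 0, 0, 0, 0.04, 0, 0, 0.01, 0, 0, 0, 0.06, 0, 0, 0.01, 0, 0, 0, 0.06, 0],
)

```text
clock: 32.75
eef_pos: [497.4, 75.0, 165.6]
tool_rot: [3.141, 0.0, -0.081]
force: [-1.2, -3.7, -2.4]
width: 13.0
gripper_force: 66.3
```

```bash
 python3 - <<'E'
from h import *
for _ in range(3): s=st();ctrl.get_image('top')
E
```

```text
32.75 [497.4  75.  165.6] [ 3.141  0.    -0.081] F [-1.18 -3.66 -2.41] T [-1.032  0.269  0.343]
32.8 [497.4  75.  165.6] [ 3.141  0.    -0.08 ] F [-0.31 -2.82 -1.63] T [-0.938  0.312  0.322]
32.85 [497.4  75.  165.6] [ 3.141  0.    -0.08 ] F [-0.33 -1.95 -2.24] T [-1.068  0.286  0.306]
```

```bash
python3 - <<'E'
from h import *
s=ctrl.read_state();c=[*s['eef_pos'],s['tool_rot'][2]]
print('half',mv([505,-130,196],-.042,c),'over',mv([511.5,-326.8,196],-.042,c))
E
```

```text
half ([2.397, 20.373, -3.039], np.float64(-0.038)) over ([4.618, 39.938, -3.039], np.float64(-0.038))
```

step_arm(
  commands=[0, -0.03, 0, 0, 0, -0.15, 0, 0, -0.05, 0, 0, 0, -0.29, 0, 0, -0.05, 0, 0, 0, -0.29, 0, 0, -0.05, -1.5, 0, 0, -0.29, 0, 0, -0.05, -3.05, 0, 0, -0.29, 0, 0.5, 4, -3.05, 0, 0, -0.2, 0, 1, 8, -3.05, 0, 0, -0.1, 0, 1.5, 12, -3.05, 0, 0, -0.04, 0, 2, 16, -3.05, 0, 0, -0.04, 0, 2.4, 20.4, -3.05, 0, 0, -0.04, 0],
)

```text
clock: 33.9
eef_pos: [506.5, -129.9, 196.4]
tool_rot: [-3.14, -0.003, -0.043]
force: [1.9, 0.1, -3.2]
width: 13.2
gripper_force: 66.2
```

step_arm(
  commands=[0.5, 4, 0, 0, 0, 0, 0, 1, 8, 0, 0, 0, 0, 0, 1.5, 12, 0, 0, 0, 0, 0, 2, 16, 0, 0, 0, 0, 0, 2.2, 19.5, 0, 0, 0, 0, 0, 2.2, 19.5, 0, 0, 0, 0, 0, 2.2, 19.5, 0, 0, 0, 0, 0, 2.2, 19.5, 0, 0, 0, 0, 0],
)

```text
clock: 34.7
eef_pos: [520.1, -323.8, 195.9]
tool_rot: [-3.14, -0.001, -0.04]
force: [0.3, 0.5, -3.5]
width: 13.1
gripper_force: 66.2
```

```bash
python3 - <<'E'
from h import *
s=st();print(mv([511.5,-326.8,100.5],-.042))
d=grab('wrist','w4.png');c=cloud(d);T=R.from_euler('xyz',s['tool_rot'])
k2=(abs(c[...,2]-58)<3)&(abs(c[...,0]-508)<70)&(abs(c[...,1]+327)<70);print('stand',cv2.minAreaRect(c[k2][:,:2].astype(np.float32)))
t=T.inv().apply(c.reshape(-1,3)-s['eef_pos'])
k=(abs(t[:,2]-37)<4)&(np.linalg.norm(t[:,:2],axis=1)<40)&(t[:,0]>5)
h=cv2.convexHull(t[k][:,:2].astype(np.float32))[:,0]; h=h[h[:,0]>10]
from scipy.optimize import least_squares
f=least_squares(lambda x:np.hypot(*(h-x).T)-32,[0,0],loss='soft_l1');print('collar centre',f.x)
cv2.imwrite('pics/w4c.png',d['image'][:,:,::-1])
E
```

```text
34.7 [ 520.1 -323.8  195.9] [-3.14e+00 -1.00e-03 -4.00e-02] F [ 0.26  0.48 -3.45] T [0.031 0.007 0.031]
([-0.843, 0.338, 9.539], np.float64(0.0017))
stand ((525.967529296875, -329.31573486328125), (90.46442413330078, 56.4535026550293), 78.94717407226562)
collar centre [-2.48622212 -1.04826665]
```

View pics/w4c.png

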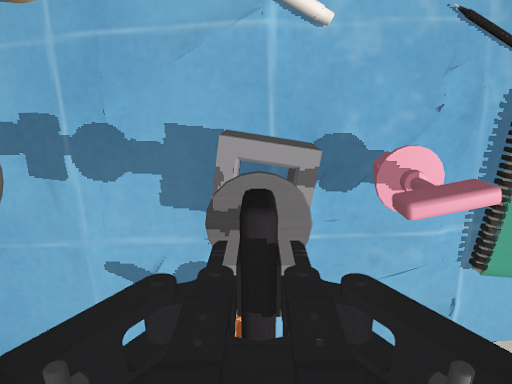

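The wrench still hangs straight in the grip (handle at (260,250), stand hole at (262,170)). I centre it over the hole and lower it.

step_arm(
  commands=[-0.84, 0.37, 0, 0, 0, 0, 0, -0.84, 0.37, 0, 0, 0, 0, 0, -0.84, 0.37, 0, 0, 0, 0, 0, -0.84, 0.37, 2, 0, 0, 0, 0, -0.84, 0.37, 4, 0, 0, 0, 0, -0.84, 0.37, 5, 0, 0, 0, 0, -0.84, 0.37, 5, 0, 0, 0, 0],
)

```text
clock: 35.45
eef_pos: [509.8, -328.4, 144.7]
tool_rot: [-3.14, 0.003, -0.04]
force: [-0.8, 0.3, -3.1]
width: 13.0
gripper_force: 66.0
```

```bash
python3 - <<'E'
from h import *
s=st();print(mv([511.5,-327.3,100.5],-.042))
E
```

```text
35.45 [ 509.8 -328.4  144.7] [-3.14e+00  3.00e-03 -4.00e-02] F [-0.77  0.35 -3.08] T [ 0.04  -0.003 -0.003]
([0.162, -0.115, 4.425], np.float64(0.0019))
```

step_arm(
  commands=[0.05, -0.05, 1.5, 0, 0, 0, 0, 0.08, -0.06, 3, 0, 0, 0, 0, 0.08, -0.06, 4, 0, 0, 0, 0, 0.08, -0.06, 4.35, 0, 0, 0, 0, 0.08, -0.06, 4.4, 0, 0, 0, 0, 0.08, -0.06, 4.4, 0, 0, 0, 0],
)

```text
clock: 36.05
eef_pos: [511.7, -328.9, 102.5]
tool_rot: [3.141, -0.001, -0.04]
force: [1.1, 0.4, -2.9]
width: 13.2
gripper_force: 66.1
```

```bash
python3 - <<'E'
from h import *
s=st()
E
```

```text
36.05 [ 511.7 -328.9  102.5] [ 3.141e+00 -1.000e-03 -4.000e-02] F [ 1.13  0.43 -2.87] T [ 0.036 -0.03   0.056]
```

step_arm(
  commands=[0, 0, 0.1, 0, 0, 0, 0, 0, 0, 0.2, 0, 0, 0, 0, 0, 0, 0.25, 0, 0, 0, 0, 0, 0, 0.25, 0, 0, 0, 0],
)

```text
clock: 36.45
eef_pos: [511.9, -328.8, 100.4]
tool_rot: [3.141, -0.001, -0.04]
force: [-0.2, 1.2, 2.5]
width: 13.2
gripper_force: 67.1
```

step_arm(
  commands=[0, 0, 0, 0, 0, 0, 0.2, 0, 0, 0, 0, 0, 0, 0.45, 0, 0, 0, 0, 0, 0, 0.45, 0, 0, 0, 0, 0, 0, 0.45, 0, 0, 0, 0, 0, 0, 0.45],
)

```text
clock: 36.95
eef_pos: [511.4, -328.6, 99.6]
tool_rot: [3.142, 0.0, -0.04]
force: [0.7, -0.3, 1.3]
width: 38.5
gripper_force: 0.0
```

```bash
python3 - <<'E'
from h import *
s=st();print(s['width'])
E
```

```text
36.95 [ 511.4 -328.6   99.6] [ 3.142  0.    -0.04 ] F [ 0.72 -0.31  1.28] T [ 0.021  0.024 -0.074]
38.50119101058076
```

Released and seated. Now I retreat straight up and check.

step_arm(
  commands=[0, 0, -2, 0, 0, 0, 0.45, 0, 0, -5, 0, 0, 0, 0.45, 0, 0, -9, 0, 0, 0, 0.45, 0, 0, -13, 0, 0, 0, 0.45, 0, 0, -15, 0, 0, 0, 0.45, 0, 0, -15, 0, 0, 0, 0.45],
)

```text
clock: 37.55
eef_pos: [513.2, -329.9, 253.3]
tool_rot: [3.138, -0.006, -0.04]
force: [0.1, 0.2, -0.5]
width: 38.2
gripper_force: 0.0
```

```bash
python3 - <<'E'
from h import *
s=st()
d=grab('wrist','w5.png');c=cloud(d);im=d['image'].astype(int)
k=(c[...,2]>125)&(c[...,2]<145)&(im.max(-1)<110)&(abs(c[...,0]-508)<60)&(abs(c[...,1]+327)<40);r=c[k]
print(len(r),np.percentile(r[:,2],[5,50,95]),cv2.minAreaRect(r[:,:2].astype(np.float32)))
e=grab('side');q=proj(e,[[510,-327,80]])[0]
o=np.hstack([cv2.resize(d['image'],(480,360)),cv2.resize(cv2.getRectSubPix(e['image'],(80,90),tuple(map(float,q))),(320,360),interpolation=3)])
cv2.imwrite('pics/fin.png',o[:,:,::-1])
E
```

```text
37.55 [ 513.2 -329.9  253.3] [ 3.138 -0.006 -0.04 ] F [ 0.09  0.18 -0.52] T [-0.004 -0.002 -0.01 ]
1306 [133.1027166  135.93823776 137.24825605] ((510.6324768066406, -328.0616455078125), (13.549976348876953, 67.95084381103516), 87.29090118408203)
```

View pics/fin.png

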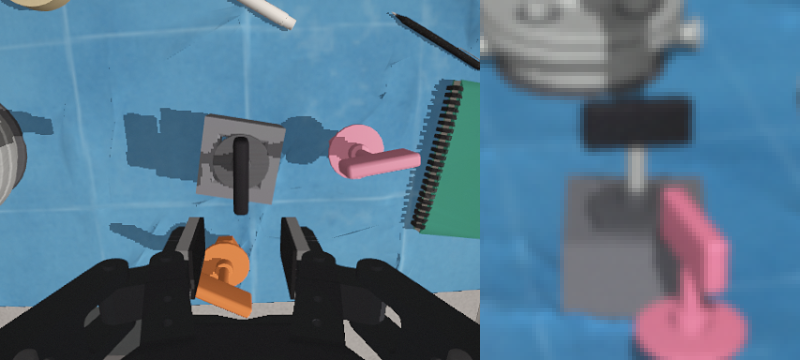

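The wrench hangs upright in its stand, with its collar on the block and its handle top at 136 mm, as at the start. Nothing nearby has moved.

```bash
python3 -c "
from cell import ctrl
print(ctrl.finish_job())"
```

```text
the job is handed in; nothing more can be done
None
```

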